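Build a clipped sieve stack on the bench shaker, pressing each sieve flat

ROBOT

A 7-joint arm with a two-finger parallel gripper is mounted at the origin on a cart in front of the work surface, level with it; the furniture and walls round the work are solid. World frame = base frame: x ahead of the robot, y to its left, z up, the work surface at z = 0. Lengths are in m, angles in rad, forces in N, time in s.
With the tool pointing down it reaches from about 0.35 to 0.9 m from the base axis. Payload 8.1 kg.
Tool frame: the origin (TCP) lies where the fingers leave the gripper's body, on its centre line; the fingertips stand 73 mm ahead of it and the grasp point (between the pads) lies 54 mm ahead of it; y points along the fingers, x is the direction in which the jaws open and shut, and the axes are right-handed (so a half turn about y gives the same grasp; the last joint's range is limited). The gripper opens to 85 mm and grips with 20 to 120 N. Pads are 22 mm wide; open, the fingers measure 114 mm over their backs; the gripper's body (76 mm by 85 mm) begins 54 mm behind the grasp point. The pads swing forward as they close: fully open they stand 13 mm farther back than shut.
Start: joints at [-0.103, 0.434, 0.025, 1.573, -0.012, 1.134, -0.075], TCP at [0.625, -0, 0.304] pointing down, gripper open.
Joint ranges: [-2.62, 2.62], [-0.44, 2.09], [-1.27, 1.32], [0.08, 2.57], [-1.32, 4.46], [0.12, 2], [-2.74, 2.74]. Speed limits (rad/s): [2.22, 2.22, 3.01, 3.01, 3.14, 3.14, 3.14].

INTERFACE

Orientations are given as a rotation vector (axis times angle).
In Python, from station import bot gives the robot as it stands.
- The arm moves only by the tool move_arm, never from a script. Its argument "commands" is one flat list of numbers, 7 for each row, row after row: the turn, a rotation vector about the tool's x, y, z in rad, then the shift along the tool's x, y, z in cm, then the opening, from 0 (shut) to 1 (fully open). In form: [rx, ry, rz, dx, dy, dz, claw, rx, ry, rz, dx, dy, dz, claw, ...]. A call has exactly 8 rows; each row shifts and turns the commanded pose from where the row before left it, along the tool's axes as they then stand; what a row does not reach is not made up. A row lasts 1/12 s, in which the tool goes at most 41.7 mm and 7.16 degrees, less where a joint would pass 70% of its speed; a pose out of reach is approached as far as the arm can. A call is refused whole if a number of a shift passes 4.17 or a number of a turn 0.125, either way. A call with a gripper value outside its range is refused whole. The fingers move at their own pace and stop on an object; "grip_force" is the grip in N (left out, the last holds). Time passes only in rows, so rows that do not move let the fingers close, or fill a call up. It gives the time, the measured TCP pose, the force and the opening at its end, in the units of the state.
- bot.sense(): the state, without advancing time (a new reading comes with each control period).
- bot.grab_frame(name): name is "scene" or "side" or "wrist"; returns (picture, depth): 420x560x3 uint8, red, green, blue; 420x560 float32, m along the optical axis (not along the pixel's ray), 0 where there is no reading.
- bot.camera_model(name): a dict with "camera_matrix" (3x3 intrinsics, pixels), "rvec" (rotation vector, rad) and "tvec" (3), from world to camera coordinates, as OpenCV has them. Camera axes: x right, y down, z forward; pixel columns grow to the right and rows downward; lengths in m; the calibration is good to about 2 mm. A picture is of the moment at which its call begins: read the wrist's pose just before it. camera_model takes no time and is no camera call; for the wrist camera it gives the pose at the moment of the call.
- bot.job_done(): hands the job in, once; it reports no verdict.
The state is a dict: "time_s": time; "q": joint angles; "joint_vel": joint speeds; "tau": joint torques, N m; "eef_pos": TCP position; "tcp_rot": TCP orientation; "ft_force": force on the tool from outside, world axes, zero at the start; "moment": the same for the moment, N m; "grip_width": finger opening in m.
Only numpy, scipy, OpenCV 4.12 (cv2) and the standard library are available. Lean on these libraries where they do the work, as an engineer would, in place of code of your own. Each camera call takes 0.05 s, during which the arm holds its last target.

TASK

Set up the bench shaker for grading the broken herb: stack the fine sieve (blue bar) on the shaker's pan, then the coarse sieve (orange bar) on the fine one. Lay each sieve on by its bar, let go, then press with the fingers on the rubber pads at its two ends until both spring clips have snapped over its lip and you feel it sit hard and flat on the rim below; only then add the next one. Press with care (15 to 30 N is right, 90 N would bend the frame), and leave the hand lens, the brush and the vial where they are.

Things in the scene. Friction and masses are not known exactly. Their poses are not given: they have to be found in the camera images.
- shaker: white bench sieve shaker with a steel catch pan bolted on it, fixed to the table; 200 mm long (own x), 142 mm wide (own y), knob and switch on its -x face. Origin at the centre of its underside, z up. The pan is 170 x 110 mm, the outline of the sieves; its rim is 85 mm above the origin.
- pan_top (a point): centre of the pan's rim plane, 85 mm above the shaker's origin, axes as the shaker's. The fine sieve's underside belongs here, long axis along the pan's, either way round. Flared guide tabs at its corners rise 22 mm above the rim and centre a sieve with 1.5 mm play.
- pan_near_clip (a point): nose of the pan's spring clip at its -x end (x = -87 mm, 8 mm above the rim; the +x end has its twin). Clip 36 mm wide; nose reaches 3 mm over the lip of a sieve lying flat and holds it down with 0.5 mm play. Above it a polished lead-in leans outward, to 21 mm above the rim. A sieve set down lightly stays up on the lead-ins, 10 to 16 mm high.
- pan_far_clip (a point): nose of the pan's spring clip at its +x end (x = 87 mm, 8 mm above the rim). Pushing one end of a sieve past its clip takes 8 to 16 N on that end's ledge (the second end more); the clip gives way with a snap and then the sieve stops hard on the rim. The sieves' own clips feel the same.
- fine_sieve: loose fine sieve of sheet steel (close mesh, 3.6 mm pitch), 0.3 kg, 170 mm long (own x), 110 mm wide (own y), 40 mm high. Origin at the centre of its underside, z up. Side walls 5 mm thick, mesh at z = 5 mm, broad flat ledges at both ends. On its top rim it has the same clips and guides as the pan, for a sieve above it.
- fine_sieve_bar (a point): middle of the fine sieve's lifting bar, z = 29 mm in the sieve, axes as the sieve's. The bar runs along y across the sieve's middle; blue plastic grip 14 mm wide (x), 64 mm long (y), z = 21 to 37 mm. Pinch it along x: 51 mm is free on either side, down to the mesh.
- fine_sieve_near_foot (a point): underside of the fine sieve's lip at its -x end: x = -87.5 mm, z = 0 in the sieve. The lip is 5 mm thick, 66 mm wide and stands out to |x| = 90 mm. Level with the rim below when that end lies flat.
- fine_sieve_near_pad: rubber-faced top of the fine sieve's end ledge at its -x end, fixed to the sieve: 27 mm (own x) by 110 mm (own y), 4 mm thick, flush with the sieve's rim. Origin at the centre of its underside (x = -71.5 mm, z = 36 mm in the sieve). Press here, nearer the inner edge than the clip.
- fine_sieve_near_ledge (a point): top of the fine sieve's ledge at its -x end, the place to press: x = -66 mm, z = 40 mm in the sieve. The ledge is 27 mm wide in x (|x| = 58 to 85 mm), 110 mm long in y; the sieve's own clip beside it begins at |x| = 87 mm and rises 21 mm above the ledge.
- fine_sieve_far_foot (a point): underside of the fine sieve's lip at its +x end: x = +87.5 mm, z = 0 in the sieve. The lip is 5 mm thick, 66 mm wide and stands out to |x| = 90 mm. Level with the rim below when that end lies flat.
- fine_sieve_far_pad: rubber-faced top of the fine sieve's end ledge at its +x end, fixed to the sieve: 27 mm (own x) by 110 mm (own y), 4 mm thick, flush with the sieve's rim. Origin at the centre of its underside (x = +71.5 mm, z = 36 mm in the sieve). Press here, nearer the inner edge than the clip.
- fine_sieve_far_ledge (a point): top of the fine sieve's ledge at its +x end, the place to press: x = +66 mm, z = 40 mm in the sieve. The ledge is 27 mm wide in x (|x| = 58 to 85 mm), 110 mm long in y; the sieve's own clip beside it begins at |x| = 87 mm and rises 21 mm above the ledge.
- coarse_sieve: loose coarse sieve of sheet steel (open mesh, 11.5 mm pitch), 0.3 kg, 170 mm long (own x), 110 mm wide (own y), 40 mm high. Origin at the centre of its underside, z up. Side walls 5 mm thick, mesh at z = 5 mm, broad flat ledges at both ends. On its top rim it has the same clips and guides as the pan, for a sieve above it.
- coarse_sieve_bar (a point): middle of the coarse sieve's lifting bar, z = 29 mm in the sieve, axes as the sieve's. The bar runs along y across the sieve's middle; orange plastic grip 14 mm wide (x), 64 mm long (y), z = 21 to 37 mm. Pinch it along x: 51 mm is free on either side, down to the mesh.
- coarse_sieve_near_foot (a point): underside of the coarse sieve's lip at its -x end: x = -87.5 mm, z = 0 in the sieve. The lip is 5 mm thick, 66 mm wide and stands out to |x| = 90 mm. Level with the rim below when that end lies flat.
- coarse_sieve_near_pad: rubber-faced top of the coarse sieve's end ledge at its -x end, fixed to the sieve: 27 mm (own x) by 110 mm (own y), 4 mm thick, flush with the sieve's rim. Origin at the centre of its underside (x = -71.5 mm, z = 36 mm in the sieve). Press here, nearer the inner edge than the clip.
- coarse_sieve_near_ledge (a point): top of the coarse sieve's ledge at its -x end, the place to press: x = -66 mm, z = 40 mm in the sieve. The ledge is 27 mm wide in x (|x| = 58 to 85 mm), 110 mm long in y; the sieve's own clip beside it begins at |x| = 87 mm and rises 21 mm above the ledge.
- coarse_sieve_far_foot (a point): underside of the coarse sieve's lip at its +x end: x = +87.5 mm, z = 0 in the sieve. The lip is 5 mm thick, 66 mm wide and stands out to |x| = 90 mm. Level with the rim below when that end lies flat.
- coarse_sieve_far_pad: rubber-faced top of the coarse sieve's end ledge at its +x end, fixed to the sieve: 27 mm (own x) by 110 mm (own y), 4 mm thick, flush with the sieve's rim. Origin at the centre of its underside (x = +71.5 mm, z = 36 mm in the sieve). Press here, nearer the inner edge than the clip.
- coarse_sieve_far_ledge (a point): top of the coarse sieve's ledge at its +x end, the place to press: x = +66 mm, z = 40 mm in the sieve. The ledge is 27 mm wide in x (|x| = 58 to 85 mm), 110 mm long in y; the sieve's own clip beside it begins at |x| = 87 mm and rises 21 mm above the ledge.
- fine_sieve_top (a point): centre of the fine sieve's top rim plane, 40 mm above its origin, same axes. The coarse sieve's underside belongs here, long axes in line, either way round
- loupe: bystander: black hand lens lying flat, 47 x 113 x 12 mm; origin under its middle
- brush: bystander: flat brush with wooden handle lying down, 119 x 157 x 17 mm; origin under its middle
- vial: bystander: small brown vial with black cap, standing, 31 mm across, 62 mm high; origin under its middle

How it is judged:
On the way, in this order (a step that is already met when the one before it is completed fails the run):
1. the fine sieve lies flat on the pan, clipped at both ends, while the fingers press on one of its end pads with more than 5 N, and the coarse sieve is not yet on it (z of fine_sieve_near_foot in the frame of pan_top between -0.004 and 0.0025 m and z of fine_sieve_far_foot in the frame of pan_top between -0.004 and 0.0025 m and horizontal distance between fine_sieve and pan_top below 0.006 m and angle between the x axis of fine_sieve and the x axis of pan_top, either way round below 0.08 rad and contact force between coarse_sieve and fine_sieve below 0.5 N and (contact force between the fingers and fine_sieve_near_pad above 5 N or contact force between the fingers and fine_sieve_far_pad above 5 N)), for 0.05 s.
2. the coarse sieve lies flat on the fine one, clipped at both ends (and the fine one still on the pan), while the fingers press on one of its end pads with more than 5 N (z of coarse_sieve_near_foot in the frame of fine_sieve_top between -0.004 and 0.0025 m and z of coarse_sieve_far_foot in the frame of fine_sieve_top between -0.004 and 0.0025 m and horizontal distance between coarse_sieve and fine_sieve_top below 0.006 m and angle between the x axis of coarse_sieve and the x axis of fine_sieve_top, either way round below 0.08 rad and z of fine_sieve_near_foot in the frame of pan_top between -0.004 and 0.0025 m and z of fine_sieve_far_foot in the frame of pan_top between -0.004 and 0.0025 m and horizontal distance between fine_sieve and pan_top below 0.006 m and angle between the x axis of fine_sieve and the x axis of pan_top, either way round below 0.08 rad and (contact force between the fingers and coarse_sieve_near_pad above 5 N or contact force between the fingers and coarse_sieve_far_pad above 5 N)), for 0.05 s.
At the end, for the whole second after the job is handed in: The fine sieve lies on the pan and the coarse sieve on the fine one, both ends of each less than 2.5 mm above the rim below (so all four clips have snapped), centred within 6 mm and in line within 0.08 rad; both are at rest and released (z of fine_sieve_near_foot in the frame of pan_top between -0.004 and 0.0025 m and z of fine_sieve_far_foot in the frame of pan_top between -0.004 and 0.0025 m and horizontal distance between fine_sieve and pan_top below 0.006 m and angle between the x axis of fine_sieve and the x axis of pan_top, either way round below 0.08 rad and z of coarse_sieve_near_foot in the frame of fine_sieve_top between -0.004 and 0.0025 m and z of coarse_sieve_far_foot in the frame of fine_sieve_top between -0.004 and 0.0025 m and horizontal distance between coarse_sieve and fine_sieve_top below 0.006 m and angle between the x axis of coarse_sieve and the x axis of fine_sieve_top, either way round below 0.08 rad and linear speed of each of fine_sieve, coarse_sieve below 0.02 m/s); the robot touches nothing.
It fails at once if the coarse sieve touches the fine one or the pan while an end of the fine sieve is more than 4 mm above the pan's rim (z of any of fine_sieve_near_foot, fine_sieve_far_foot in the frame of pan_top above 0.004 m and (contact force between coarse_sieve and fine_sieve above 0.5 N or contact force between coarse_sieve and shaker above 0.5 N)).
It fails at once if the fingers press on an end pad of a sieve with more than 90 N (contact force between the fingers and fine_sieve_near_pad above 90 N or contact force between the fingers and fine_sieve_far_pad above 90 N or contact force between the fingers and coarse_sieve_near_pad above 90 N or contact force between the fingers and coarse_sieve_far_pad above 90 N).
It fails at once if the hand lens, the brush or the vial is moved by more than 20 mm (distance of any of loupe, brush, vial from where it was at the start of the episode above 0.02 m).
It also fails if it takes over 72 s, if anything falls off the work surface, if the arm or the gripper's body presses on something with over 40 N, if the wrist force passes 120 N, or if a joint passes its speed limit or range.

## Working session

There is one attempt and no reset: what is moved stays moved. The work goes in short steps, Python scripts to look and compute and a tool call to move; the robot and the scene stay as the last step left them, time stands still between calls to the robot, and variables do not carry over. Pictures are saved under pics/ and viewed, and the job is handed in when it is done.

Besides the shell and the picture viewer there is one more tool, called after ">>>" as name(argument=value, ...) on one line, values as JSON. move_arm: Moves the arm, as the interface text tells. Its arguments: {"type":"object","properties":{"commands":{"type":"array"},"grip_force":{"type":"number"}},"required":["commands"]}

```bash
ls; mkdir -p pics; python3 - <<'E'
from station import bot
import cv2,numpy as np
s=bot.sense(); print(s)
for n in ("scene","side","wrist"):
    m=bot.camera_model(n); p,d=bot.grab_frame(n)
    cv2.imwrite(f"pics/{n}0.png",p[:,:,::-1]); np.savez(f"{n}0.npz",p=p,d=d,K=m["camera_matrix"],r=m["rvec"],t=m["tvec"])
    print(n,m)
E
```

```text
pics
{'time_s': 0.0, 'q': array([-0.10257725,  0.43524671,  0.02498096,  1.57413703, -0.0115651 ,
        1.13397947, -0.07511197]), 'joint_vel': array([-0.00034559, -0.00027345, -0.00040748, -0.00049546, -0.00013852,
        0.00162324, -0.00162331]), 'tau': array([ 8.97134169e-05, -6.70461059e+01,  1.02531374e+00, -3.16203833e+01,
        1.55155628e-02,  1.25530543e-02, -1.11555586e-06]), 'eef_pos': array([ 6.24596844e-01, -7.54906230e-05,  3.03095791e-01]), 'tcp_rot': array([-1.57097843e+00,  1.34582428e-03,  1.19283008e-03]), 'ft_force': array([-0.17538697, -0.49020899,  0.44659885]), 'moment': array([-0.05473314, -0.01797713,  0.01629435]), 'grip_width': 0.08526930432033808}
scene {'camera_matrix': array([[402.45683729,   0.        , 281.9980701 ],
       [  0.        , 402.45683729, 205.78103049],
       [  0.        ,   0.        ,   1.        ]]), 'rvec': array([ 2.31583259, -0.56933769,  0.22911075]), 'tvec': array([-0.48530636,  0.23047067,  0.85541238])}
side {'camera_matrix': array([[453.92747195,   0.        , 280.8132919 ],
       [  0.        , 453.92747195, 218.8771382 ],
       [  0.        ,   0.        ,   1.        ]]), 'rvec': array([ 2.05644191, -0.33532384,  0.19888202]), 'tvec': array([-0.50519496,  0.15968651,  1.11469662])}
wrist {'camera_matrix': array([[337.44422071,   0.        , 276.8151338 ],
       [  0.        , 337.44422071, 212.27970264],
       [  0.        ,   0.        ,   1.        ]]), 'rvec': array([-2.84825884e+00,  1.30046148e-03,  2.83968853e-03]), 'tvec': array([-0.62302261, -0.03776673,  0.37840755])}
```

View images.

View pics/scene0.png

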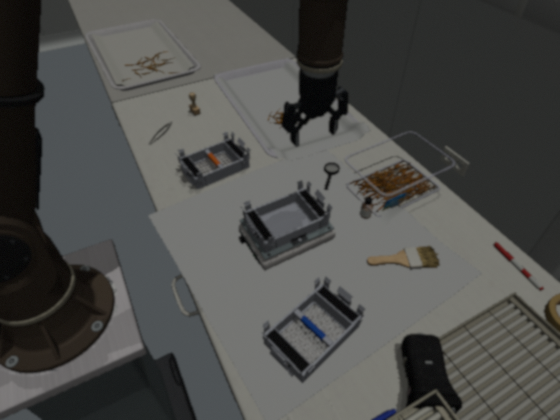

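View pics/side0.png

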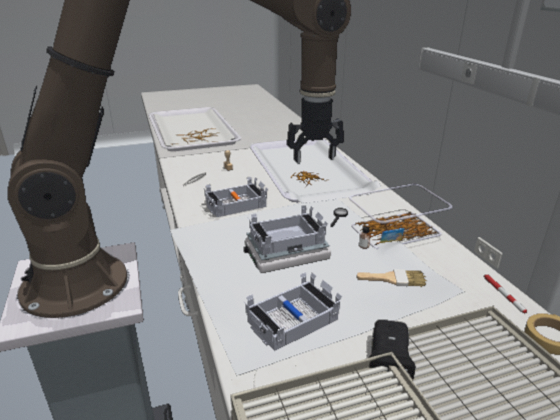

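View pics/wrist0.png

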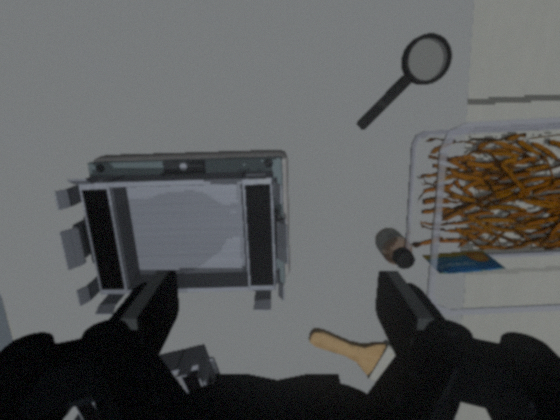

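```bash
cat > h.py <<'E'
import numpy as np,cv2
from scipy.spatial.transform import Rotation as R
def cloud(K,r,t,d):
    v,u=np.indices(d.shape); P=np.stack([(u-K[0,2])/K[0,0]*d,(v-K[1,2])/K[1,1]*d,d],-1)
    Rm=cv2.Rodrigues(np.array(r))[0]; W=(P-np.array(t))@Rm
    W[d<=0]=np.nan; return W
def load(n):
    z=np.load(n+".npz"); return z["p"],cloud(z["K"],z["r"],z["t"],z["d"])
def cap(n,tag):
    from station import bot
    m=bot.camera_model(n); p,d=bot.grab_frame(n)
    cv2.imwrite(f"pics/{tag}.png",p[:,:,::-1]); np.savez(tag+".npz",p=p,d=d,K=m["camera_matrix"],r=m["rvec"],t=m["tvec"])
    return p,cloud(m["camera_matrix"],m["rvec"],m["tvec"],d)
def topdown(Ws,ps,x0,x1,y0,y1,res=0.0015,zmin=0.006,zmax=0.25):
    h=int((x1-x0)/res);w=int((y1-y0)/res)
    im=np.zeros((h,w,3),np.uint8);zb=np.full((h,w),-1.)
    for W,p in zip(Ws,ps):
        W=W.reshape(-1,3);p=p.reshape(-1,3);ok=np.isfinite(W[:,0])&(W[:,2]>-0.02)&(W[:,2]<zmax);W=W[ok];p=p[ok]
        i=((x1-W[:,0])/res).astype(int);j=((y1-W[:,1])/res).astype(int)
        k=(i>=0)&(i<h)&(j>=0)&(j<w)
        for a,b,z,c in zip(i[k],j[k],W[k,2],p[k]):
            if z>zb[a,b]: zb[a,b]=z;im[a,b]=c
    return im,zb
E
python3 - <<'E'
from h import *
ps,Ws=[],[]
for n in ("scene0","side0","wrist0"):
    p,W=load(n);ps.append(p);Ws.append(W)
    k=np.isfinite(W[...,0]); print(n, np.isnan(W[...,0]).mean())
    hsv=cv2.cvtColor(p,cv2.COLOR_RGB2HSV)
    for nm,lo,hi in(("blue",(105,150,60),(125,255,255)),("orange",(4,170,100),(14,255,255))):
        M=(cv2.inRange(hsv,lo,hi)>0)&k
        nn,lab,st,c=cv2.connectedComponentsWithStats(M.astype(np.uint8))
        for i in range(1,nn):
            if st[i,4]>25: print(nm,c[i].round(),st[i,4],np.median(W[lab==i],0).round(3))
    print("table z", np.nanmedian(W[(W[...,2]<0.02)&(W[...,2]>-0.02),2]))
im,zb=topdown(Ws,ps,0.25,0.85,-0.5,0.4)
cv2.imwrite("pics/td.png",im[:,:,::-1])
z=np.clip(zb/0.15*255,0,255).astype(np.uint8);cv2.imwrite("pics/tdz.png",cv2.applyColorMap(z,2))
E
```

```text
scene0 0.0040943877551020405
blue [312. 327.] 139 [ 0.46  -0.297  0.037]
blue [385. 415.] 85 [ 0.497 -0.488  0.011]
orange [213. 158.] 32 [0.474 0.287 0.038]
table z 0.0023231427027163246
side0 0.0778954081632653
blue [292. 309.] 123 [ 0.458 -0.296  0.037]
orange [235. 195.] 29 [0.471 0.288 0.037]
table z 0.002446194158496725
wrist0 0.00405187074829932
blue [471. 268.] 131 [ 0.829 -0.088  0.046]
table z 9.3111798379515e-05
```

View pics/tdz.png

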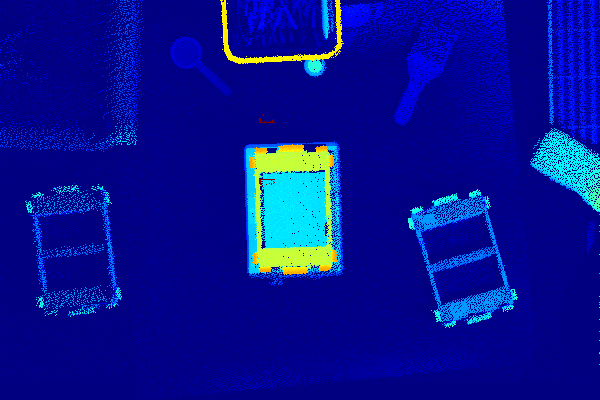

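View pics/td.png

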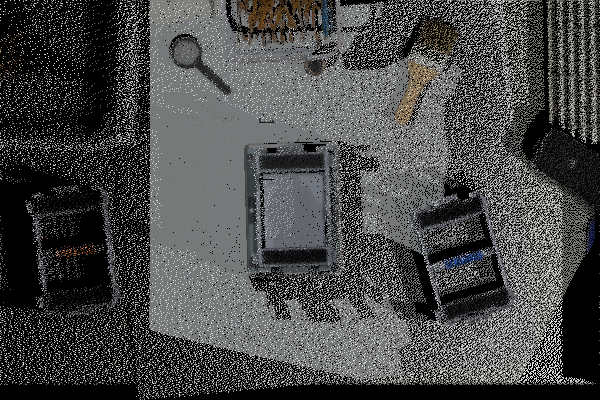

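>>> move_arm(commands=[0, 0, 0, -2.0, 0, -3.6, 1, 0, 0, 0, -2.0, 0, -3.6, 1, 0, 0, 0, -2.0, 0, -3.6, 1, 0, 0, 0, -2.0, 0, -3.6, 1, 0, 0, 0, -2.0, 0, -3.6, 1, 0, 0, 0, -2.0, 0, -3.6, 1, 0, 0, 0, -2.0, 0, -3.6, 1, 0, 0, 0, -2.0, 0, -3.6, 1])

```text
time_s: 0.82
eef_pos: [0.4636, -0.2895, 0.3039]
tcp_rot: [-1.571, -0.0, 0.0]
ft_force: [0.3, -0.6, 1.1]
grip_width: 0.0856
```

>>> move_arm(commands=[0, -0.09, 0, 0, 0, -1, 1, 0, -0.09, 0, 0, 0, -1, 1, 0, -0.09, 0, 0, 0, 0, 1, 0, 0, 0, 0, 0, 0, 1, 0, 0, 0, 0, 0, 0, 1, 0, 0, 0, 0, 0, 0, 1, 0, 0, 0, 0, 0, 0, 1, 0, 0, 0, 0, 0, 0, 1])

```text
time_s: 1.48
eef_pos: [0.4661, -0.3075, 0.3039]
tcp_rot: [-1.56, -0.211, 0.211]
ft_force: [-0.5, -0.3, -0.0]
grip_width: 0.0856
```

```bash
python3 - <<'E'
from h import *
from station import bot
s=bot.sense();print(s["time_s"],s["eef_pos"],s["tcp_rot"],s["ft_force"])
cap("wrist","w1")
E
```

```text
1.4833 [ 0.4660642  -0.30751184  0.30393215] [-1.56040908 -0.21148942  0.21142539] [-0.47723517 -0.30401272 -0.01409803]
```

View pics/w1.png

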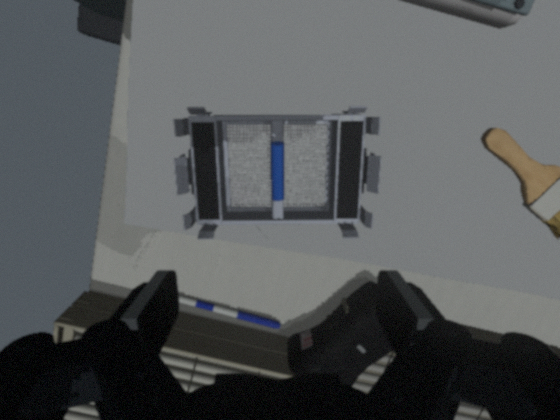

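The picture shows the fine sieve fully visible at about pixel (278,170), blue bar at (278,171), nearly aligned with the tool. Now I'll fit poses from it and from the first wrist view (shaker).

```bash
cat >> h.py <<'E'
from scipy.optimize import minimize
def fit(Ws,guess,zr,dz=0.004,L=.085,Wd=.055,li=.058,wi=.050):
    """2D pose of rectangular frame: horizontal face at height zr; returns x,y,yaw,z"""
    P=np.concatenate([W.reshape(-1,3) for W in Ws]);P=P[np.isfinite(P[:,0])]
    g=np.array(guess,float)
    near=np.hypot(P[:,0]-g[0],P[:,1]-g[1])<0.14
    z=P[near,2]; zz=z[(abs(z-zr)<0.008)]; hz=np.median(zz)
    P=P[near]; P=P[abs(P[:,2]-hz)<dz][:,:2]
    # raster mask
    res=.001; n=280; o=g[:2]-n*res/2
    M=np.zeros((n,n),np.float32); ij=((P-o)/res).astype(int); k=((ij>=0)&(ij<n)).all(1); M[ij[k,0],ij[k,1]]=1
    M=cv2.GaussianBlur(cv2.morphologyEx(M,cv2.MORPH_CLOSE,np.ones((3,3))),(0,0),1.5)
    X,Y=np.meshgrid(o[0]+res*(np.arange(n)+.5),o[1]+res*(np.arange(n)+.5),indexing="ij")
    sg=lambda a:1/(1+np.exp(np.clip(-a/.001,-50,50)))
    def cost(q):
        c,s=np.cos(q[2]),np.sin(q[2]);dx,dy=X-q[0],Y-q[1];a=abs(c*dx+s*dy);b=abs(-s*dx+c*dy)
        T=sg(L-a)*sg(Wd-b)*(1-sg(li-a)*sg(wi-b))
        return ((T-M)**2).sum()
    best=None
    for da in(-.06,0,.06):
        r=minimize(cost,g+[0,0,da],method="Nelder-Mead",options=dict(initial_simplex=g+[0,0,da]+np.array([[0,0,0],[.006,0,0],[0,.006,0],[0,0,.04]])))
        if best is None or r.fun<best.fun:best=r
    return best.x,hz,best.fun,cost(np.array([9,9,0.]))
E
python3 - <<'E'
from h import *
p1,W1=load("w1"); p0,W0=load("wrist0"); ps,Wsc=load("scene0"); pd,Wsd=load("side0")
for n,W in (("w1",W1),("scene",Wsc),("side",Wsd)): print("fine",n,fit([W],[.46,-.296,.27],.04))
for n,W in (("w0",W0),("scene",Wsc),("side",Wsd)): print("pan",n,fit([W],[.54,-.04,.02],.085))
for n,W in (("scene",Wsc),("side",Wsd),("both",np.stack([Wsc,Wsd]))): print("coarse",n,fit([W],[.474,.287,.11],.04))
hsv=cv2.cvtColor(p1,cv2.COLOR_RGB2HSV); M=cv2.inRange(hsv,(105,150,60),(125,255,255))>0; M[:110]=0;M[220:]=0
print("bar",np.nanmedian(W1[M],0),np.nanmean(W1[M],0))
m=np.load("w1.npz");Rm=cv2.Rodrigues(m["r"])[0];print("cam",-Rm.T@m["t"])
E
```

```text
fine w1 (array([ 0.46101752, -0.29445646,  0.27736873]), np.float64(0.03897989004606815), np.float64(1049.4441123107697), np.float64(7711.728103553383))
fine scene (array([ 0.46230772, -0.29402686,  0.27790631]), np.float64(0.04066750662668638), np.float64(807.7064583824315), np.float64(5261.908340781235))
fine side (array([ 0.45966529, -0.29448698,  0.26957236]), np.float64(0.04030569092612487), np.float64(3116.3155216122746), np.float64(1132.3367017422288))
pan w0 (array([ 0.53561789, -0.03993125,  0.02924014]), np.float64(0.0842580029822482), np.float64(364.38228445689987), np.float64(6691.798845657476))
pan scene (array([ 0.53636301, -0.04055309,  0.03456746]), np.float64(0.08598968355069583), np.float64(2809.779135148373), np.float64(1155.2616723187632))
pan side (array([ 0.53318783, -0.04099043,  0.02175637]), np.float64(0.08521906173986103), np.float64(4807.426344350564), np.float64(246.47876225481104))
coarse scene (array([0.47465631, 0.2869683 , 0.10058136]), np.float64(0.04050081535998892), np.float64(4677.837833423798), np.float64(254.09798489864457))
coarse side (array([0.47064045, 0.28760806, 0.11625949]), np.float64(0.03983794578033746), np.float64(5490.161098413874), np.float64(76.60393005047715))
coarse both (array([0.47380865, 0.28727928, 0.10474853]), np.float64(0.04020611605651653), np.float64(3784.0895318108596), np.float64(842.6063255462989))
bar [ 0.46104904 -0.29284105  0.03571814] [ 0.46106507 -0.29346751  0.03569074]
cam [ 0.4455205  -0.23758871  0.37274242]
```

>>> move_arm(commands=[0, -0.007, 0, -0.1, 0, 1.4, 0.5, 0, 0, 0, 0, 3, 0, 0.5, 0, 0, 0, 0, 3, 0, 0.5, 0, 0, 0, 0, 3, 0, 0.5, 0, 0, 0, 0, 3, 0, 0.5, 0, 0, 0, 0, 3, 0, 0.5, 0, 0, 0, 0, 0, 0, 0.5, 0, 0, 0, 0, 0, 0, 0.5])

```text
time_s: 2.2
eef_pos: [0.4606, -0.2943, 0.1532]
tcp_rot: [-1.558, -0.215, 0.219]
ft_force: [-0.4, -0.4, 0.4]
grip_width: 0.0427
```

```bash
python3 - <<'E'
from h import *
from station import bot
s=bot.sense();Rm=R.from_rotvec(s["tcp_rot"]);M=Rm.as_matrix()
print(s["time_s"],s["eef_pos"],s["grip_width"],M.round(4))
t=np.array([.461,-.2940,.088]); print("cm in tool",(M.T@(t-s["eef_pos"])*100).round(2))
E
```

```text
2.2 [ 0.46060297 -0.29425964  0.15322415] 0.04266035919326208 [[ 0.9619 -0.0029 -0.2732]
 [ 0.2732  0.0014  0.9619]
 [-0.0024 -1.      0.0021]]
cm in tool [0.06 6.52 0.  ]
```

>>> move_arm(commands=[0, 0, 0, 0, 2, 0, 0.5, 0, 0, 0, 0, 2, 0, 0.5, 0, 0, 0, 0, 1.5, 0, 0.5, 0, 0, 0, 0, 1, 0, 0.5, 0, 0, 0, 0, 0, 0, 0.5, 0, 0, 0, 0, 0, 0, 0, 0, 0, 0, 0, 0, 0, 0, 0, 0, 0, 0, 0, 0, 0], grip_force=50)

```text
time_s: 2.87
eef_pos: [0.4622, -0.2953, 0.0906]
tcp_rot: [-1.561, -0.219, 0.216]
ft_force: [0.8, 1.3, 1.9]
grip_width: 0.0131
```

>>> move_arm(commands=[0, 0, 0, 0, 0, 0, 0, 0, 0, 0, 0, 0, 0, 0, 0, 0, 0, 0, 0, 0, 0, 0, 0, 0, 0, 0, 0, 0, 0, 0, 0, 0, -1, 0, 0, 0, 0, 0, 0, -1, 0, 0, 0, 0, 0, 0, -1, 0, 0, 0, 0, 0, 0, -1, 0, 0])

```text
time_s: 3.53
eef_pos: [0.4613, -0.2948, 0.1304]
tcp_rot: [-1.56, -0.218, 0.217]
ft_force: [0.9, 0.9, -3.2]
grip_width: 0.0131
```

```bash
python3 - <<'E'
from h import *
cap("wrist","w2")
E
```

```text
(no output)
```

View pics/w2.png

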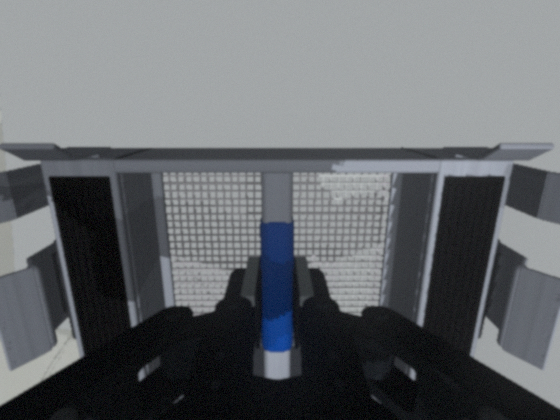

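>>> move_arm(commands=[0, 0.062, 0, 0, -3, 0, 0, 0, 0.062, 0, 0, -3, 0, 0, 0, 0.062, 0, 0, -3, 0, 0, 0, 0.062, 0, 0, -3, 0, 0, 0, 0, 0, 0.5, 0, 1.5, 0, 0, 0, 0, 0.9, 0, 2.8, 0, 0, 0, 0, 0.9, 0, 2.8, 0, 0, 0, 0, 0.9, 0, 2.8, 0])

```text
time_s: 4.25
eef_pos: [0.4903, -0.1939, 0.2496]
tcp_rot: [-1.571, -0.023, 0.021]
ft_force: [0.7, 0.3, -3.0]
grip_width: 0.0127
```

>>> move_arm(commands=[0, 0, 0, 0.9, 0, 2.8, 0, 0, 0, 0, 0.9, 0, 2.8, 0, 0, 0, 0, 0.9, 0, 2.8, 0, 0, 0, 0, 0.9, 0, 2.8, 0, 0, 0, 0, 0.5, 0, 1.5, 0, 0, 0, 0, 0, 0, 0, 0, 0, 0, 0, 0, 0, 0, 0, 0, 0, 0, 0, 0, 0, 0])

```text
time_s: 4.92
eef_pos: [0.5273, -0.0676, 0.2491]
tcp_rot: [-1.571, -0.022, 0.022]
ft_force: [0.7, -2.1, -2.6]
grip_width: 0.0125
```

```bash
cat > go.py <<'E'
import sys
from h import *
from station import bot
# go.py x y z yaw : remaining motion in tool axes (cm), turn ry
t=np.array([float(a) for a in sys.argv[1:4]]);yaw=float(sys.argv[4])
s=bot.sense();M=R.from_rotvec(s["tcp_rot"]).as_matrix()
print("t",s["time_s"],"pos",s["eef_pos"].round(4),"F",s["ft_force"].round(1),"w",round(s["grip_width"],4))
cy=np.arctan2(M[1,0],M[0,0]); print("yaw",cy.round(4),"ry",-(yaw-cy).round(4), "tilt",M[:,1].round(4))
print("shift if turned first",(np.array([[np.cos(yaw),0,-np.sin(yaw)],[np.sin(yaw),0,np.cos(yaw)],[0,-1,0]]).T@(t-s["eef_pos"])*100).round(2),"no turn",(M.T@(t-s["eef_pos"])*100).round(2))
E
python3 go.py .5356 -.0409 .205 .029
python3 - <<'E'
from h import *
p,W=cap("wrist","w3"); cap("side","s3")
E
```

```text
t 4.9167 pos [ 0.5273 -0.0676  0.2491] F [ 0.7 -2.1 -2.6] w 0.0125
yaw 0.0283 ry -0.0007 tilt [-1.e-04 -6.e-04 -1.e+00]
shift if turned first [0.91 4.41 2.64] no turn [0.91 4.41 2.64]
```

View pics/w3.png

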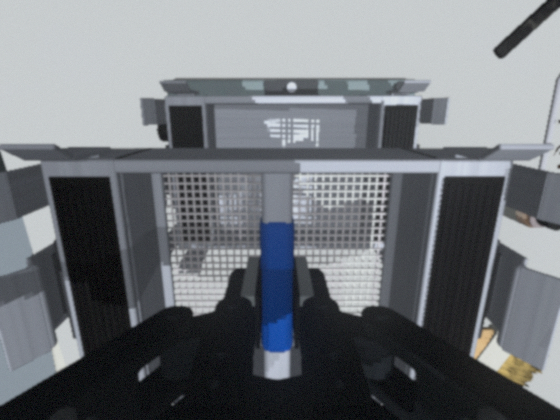

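View pics/s3.png

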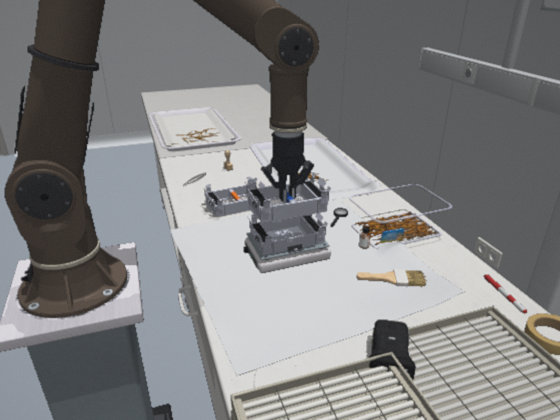

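```bash
python3 - <<'E'
from h import *
p,W=load("w3"); M=R.from_rotvec([-1.571,-.022,.022]).as_matrix()
T=(W-np.array([.5273,-.0676,.2491]))@M  # tool coords
print("rim row", [ (c,T[165,c].round(4)) for c in (60,120,200,340,430,490)])
# rim col scan
for c in (180,400):
    print(c,[(r,*T[r,c,1:].round(4)) for r in range(140,176,3)])
# pads left/right heights, x extents
for r in (190,230,270):
    t=T[r]; k=(abs(t[:,1]-np.nanmedian(T[200:280,460:490,1]))<.004); print(r,"pad y med L",np.nanmedian(T[r,70:110,1]).round(4),"R",np.nanmedian(T[r,450:480,1]).round(4),"x extent",np.nanmin(t[k,0]).round(4),np.nanmax(t[k,0]).round(4))
E
python3 go.py .5356 -.0409 .205 .029
```

```text
rim row [(60, array([-0.0786,  0.0515,  0.054 ])), (120, array([-0.0576,  0.0524,  0.0539])), (200, array([-0.0289,  0.0527,  0.0538])), (340, array([0.0213, 0.0507, 0.0541])), (430, array([0.0537, 0.0516, 0.0539])), (490, array([0.0749, 0.0514, 0.0539]))]
180 [(140, np.float64(0.1644), np.float64(0.0534)), (143, np.float64(0.1642), np.float64(0.0514)), (146, np.float64(0.1648), np.float64(0.0494)), (149, np.float64(0.0855), np.float64(0.0559)), (152, np.float64(0.0746), np.float64(0.0559)), (155, np.float64(0.0642), np.float64(0.0559)), (158, np.float64(0.056), np.float64(0.0559)), (161, np.float64(0.0511), np.float64(0.0555)), (164, np.float64(0.0515), np.float64(0.0543)), (167, np.float64(0.0514), np.float64(0.0533)), (170, np.float64(0.0509), np.float64(0.0523)), (173, np.float64(0.1661), np.float64(0.0306))]
400 [(140, np.float64(0.1654), np.float64(0.0532)), (143, np.float64(0.1652), np.float64(0.0512)), (146, np.float64(0.1648), np.float64(0.0493)), (149, np.float64(0.0863), np.float64(0.0558)), (152, np.float64(0.0743), np.float64(0.0558)), (155, np.float64(0.0648), np.float64(0.0558)), (158, np.float64(0.0564), np.float64(0.0557)), (161, np.float64(0.0532), np.float64(0.0551)), (164, np.float64(0.0519), np.float64(0.0542)), (167, np.float64(0.0513), np.float64(0.0532)), (170, np.float64(0.0519), np.float64(0.0521)), (173, np.float64(0.0852), np.float64(0.045))]
190 pad y med L 0.051 R 0.0509 x extent -0.0885 0.0857
230 pad y med L 0.0508 R 0.0512 x extent -0.0852 0.0827
270 pad y med L 0.051 R 0.0513 x extent -0.0954 0.093
t 5.0167 pos [ 0.5272 -0.0681  0.249 ] F [ 0.4 -0.7 -3.4] w 0.0131
yaw 0.0269 ry -0.0021 tilt [-1.e-04 -6.e-04 -1.e+00]
shift if turned first [0.92 4.4  2.69] no turn [0.91 4.4  2.7 ]
```

>>> move_arm(commands=[0, -0.002, 0, 0.3, 0, 0.9, 0, 0, 0, 0, 0.3, 0, 0.9, 0, 0, 0, 0, 0.38, 0, 0.9, 0, 0, 0, 0, 0, 0, 0, 0, 0, 0, 0, 0, 1, 0, 0, 0, 0, 0, 0, 1, 0, 0, 0, 0, 0, 0, 0, 0, 0, 0, 0, 0, 0, 0, 0, 0])

```text
time_s: 5.68
eef_pos: [0.5358, -0.0399, 0.2277]
tcp_rot: [-1.571, -0.022, 0.026]
ft_force: [-0.5, -0.4, -2.8]
grip_width: 0.0131
```

```bash
python3 go.py .5362 -.0408 .205 .029
```

```text
t 5.6833 pos [ 0.5358 -0.0399  0.2277] F [-0.5 -0.4 -2.8] w 0.0131
yaw 0.0302 ry 0.0012 tilt [-2.6e-03 -4.0e-04 -1.0e+00]
shift if turned first [ 0.04  2.27 -0.09] no turn [ 0.05  2.27 -0.09]
```

>>> move_arm(commands=[0, 0, 0, 0, 1, -0.07, 0, 0, 0, 0, 0, 1, 0, 0, 0, 0, 0, 0, 0.5, 0, 0, 0, 0, 0, 0, 0.4, 0, 0, 0, 0, 0, 0, 0.3, 0, 0, 0, 0, 0, 0, 0.2, 0, 0, 0, 0, 0, 0, 0, 0, 0, 0, 0, 0, 0, 0, 0, 0])

```text
time_s: 6.35
eef_pos: [0.5367, -0.0402, 0.195]
tcp_rot: [-1.571, -0.024, 0.024]
ft_force: [-0.0, 0.3, -2.2]
grip_width: 0.0126
```

```bash
python3 go.py .5362 -.0408 .19 .029;python3 - <<'E'
from h import *
p,W=cap("wrist","w4"); cap("side","s4")
E
```

```text
t 6.35 pos [ 0.5367 -0.0402  0.195 ] F [-0.   0.3 -2.2] w 0.0126
yaw 0.0309 ry 0.0019 tilt [ 3.e-04 -0.e+00 -1.e+00]
shift if turned first [-0.06  0.5  -0.06] no turn [-0.06  0.5  -0.06]
```

View pics/w4.png

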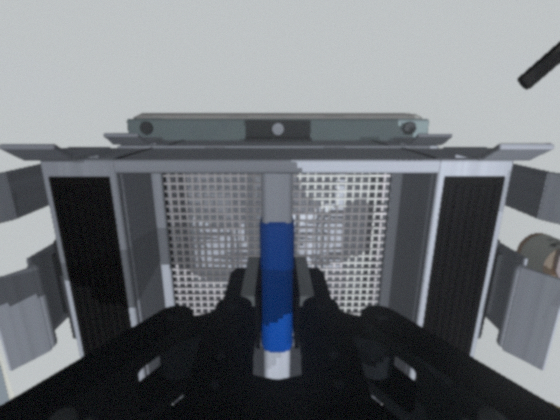

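View pics/s4.png

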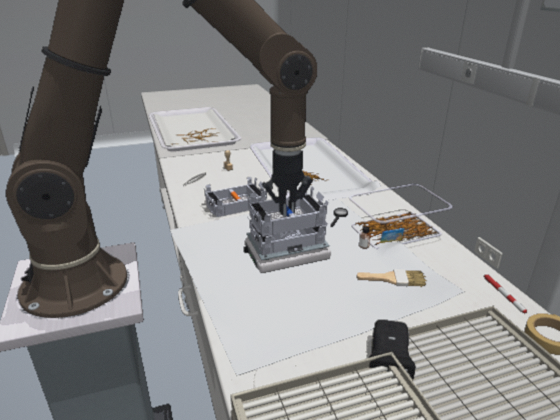

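The sieve hangs just above the pan between the guide tabs (wrist view rim at row 165, bar at column 277). Lower gently.

>>> move_arm(commands=[0, 0, 0, 0, 0.15, 0, 0, 0, 0, 0, 0, 0.15, 0, 0, 0, 0, 0, 0, 0.15, 0, 0, 0, 0, 0, 0, 0.15, 0, 0, 0, 0, 0, 0, 0, 0, 0, 0, 0, 0, 0, 0, 0, 0, 0, 0, 0, 0, 0, 0, 0, 0, 0, 0, 0, 0, 0, 0])

```text
time_s: 7.12
eef_pos: [0.5369, -0.0401, 0.1891]
tcp_rot: [-1.571, -0.025, 0.024]
ft_force: [1.1, 0.1, -1.7]
grip_width: 0.0127
```

>>> move_arm(commands=[0, 0, 0, 0, 0.15, 0, 0, 0, 0, 0, 0, 0.15, 0, 0, 0, 0, 0, 0, 0, 0, 0, 0, 0, 0, 0, 0, 0, 0, 0, 0, 0, 0, 0, 0, 0.4, 0, 0, 0, 0, 0, 0, 0.4, 0, 0, 0, 0, 0, 0, 0.4, 0, 0, 0, 0, 0, 0, 0.4])

```text
time_s: 7.78
eef_pos: [0.5364, -0.0402, 0.1857]
tcp_rot: [-1.571, -0.024, 0.025]
ft_force: [0.3, 0.1, -0.2]
grip_width: 0.0343
```

>>> move_arm(commands=[0, 0, 0, 0, -1, 0, 0.4, 0, 0, 0, 0, -2, 0, 0.4, 0, 0, 0, 0, -3, 0, 0.4, 0, 0, 0, 0, -3, 0, 0, 0, 0, 0, 0, 0, 0, 0, 0, 0, 0, 0, 0, 0, 0, 0, 0, 0, 0, 0, 0, 0, 0, 0, 0, 0, 0, 0, 0])

```text
time_s: 8.45
eef_pos: [0.536, -0.0401, 0.2752]
tcp_rot: [-1.571, -0.023, 0.026]
ft_force: [0.6, 0.1, 0.7]
grip_width: 0.0001
```

```bash
python3 go.py .5362 -.0408 .19 .029;python3 - <<'E'
from h import *
p,W=cap("wrist","w5"); cap("side","s5")
print(fit([W],[.536,-.04,.03],.139))
E
```

```text
t 8.45 pos [ 0.536  -0.0401  0.2752] F [0.6 0.1 0.7] w 0.0001
yaw 0.031 ry 0.002 tilt [-0.0016 -0.     -1.    ]
shift if turned first [ 0.02  8.52 -0.07] no turn [ 0.03  8.52 -0.07]
(array([ 0.53604877, -0.03928945,  0.03059751]), np.float64(0.13693329695530637), np.float64(1128.392643178595), np.float64(7606.3156266934875))
```

View pics/w5.png

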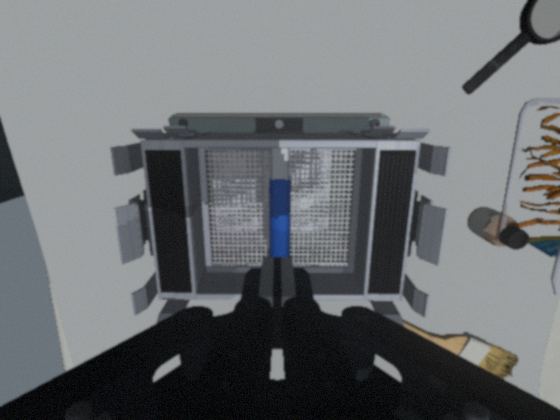

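View pics/s5.png

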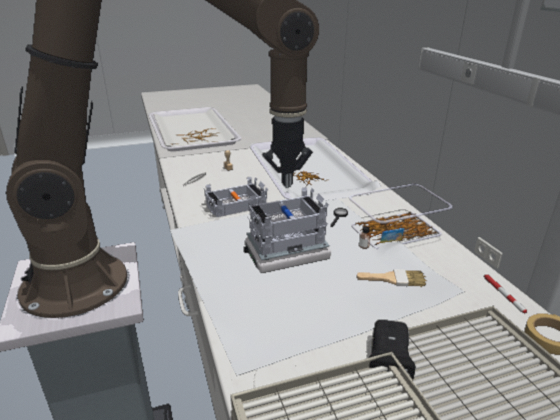

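>>> move_arm(commands=[0, 0, 0, -2.2, 0, 0.06, 0, 0, 0, 0, -2.2, 0, 0, 0, 0, 0, 0, -2.1, 1, 0, 0, 0, 0, 0, 0, 2, 0, 0, 0, 0, 0, 0, 1.5, 0, 0, 0, 0, 0, 0, 1, 0, 0, 0, 0, 0, 0, 0, 0, 0, 0, 0, 0, 0, 0, 0, 0])

```text
time_s: 9.22
eef_pos: [0.4712, -0.0416, 0.2203]
tcp_rot: [-1.571, -0.023, 0.026]
ft_force: [0.5, 0.1, -0.4]
grip_width: 0.0003
```

```bash
python3 go.py .4705 -.0415 .211 .0306;python3 - <<'E'
from h import *
p,W=cap("scene","c6"); cap("wrist","w6")
im=cv2.imread("pics/c6.png")[110:290,200:370]; cv2.imwrite("pics/c6b.png",cv2.resize(im,None,fx=3.3,fy=3.3,interpolation=2))
E
```

```text
t 9.2167 pos [ 0.4712 -0.0416  0.2203] F [ 0.5  0.1 -0.4] w 0.0003
yaw 0.0309 ry 0.0003 tilt [-2.1e-03 -1.0e-04 -1.0e+00]
shift if turned first [-0.07  0.93  0.01] no turn [-0.07  0.93  0.01]
```

View pics/c6b.png

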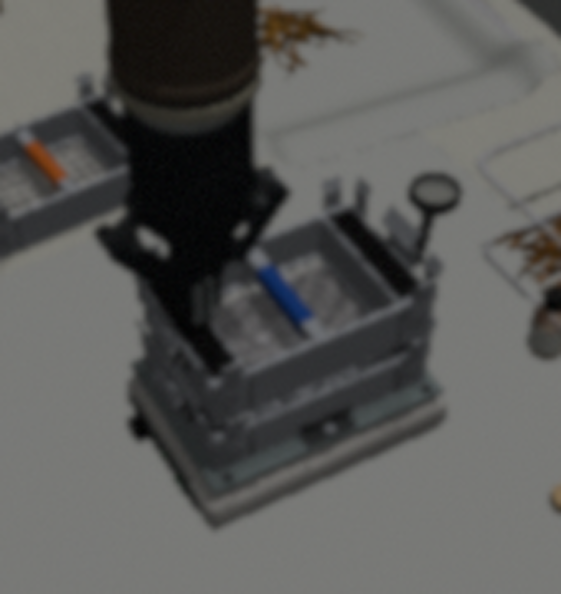

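View pics/w6.png

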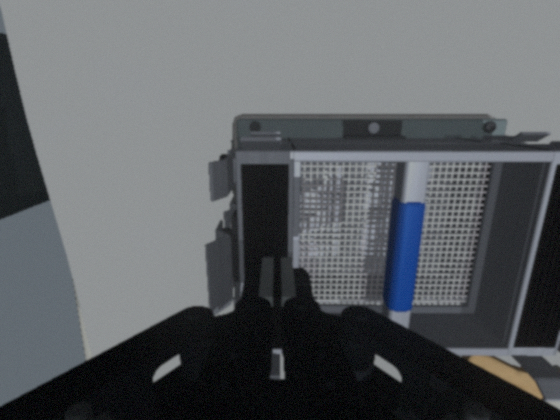

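Fingertips hover over the −x pad (finger tip ~ (277,260) over the pad column 243–290). Pressing in small steps.

>>> move_arm(commands=[0, 0, 0, -0.05, 0.4, 0, 0, 0, 0, 0, 0, 0.3, 0, 0, 0, 0, 0, 0, 0.2, 0, 0, 0, 0, 0, 0, 0.1, 0, 0, 0, 0, 0, 0, 0.1, 0, 0, 0, 0, 0, 0, 0.1, 0, 0, 0, 0, 0, 0, 0, 0, 0, 0, 0, 0, 0, 0, 0, 0])

```text
time_s: 9.98
eef_pos: [0.4714, -0.0415, 0.2091]
tcp_rot: [-1.571, -0.025, 0.024]
ft_force: [-0.5, 0.4, 1.5]
grip_width: 0.0001
```

>>> move_arm(commands=[0, 0, 0, 0, 0.1, 0, 0, 0, 0, 0, 0, 0.1, 0, 0, 0, 0, 0, 0, 0.1, 0, 0, 0, 0, 0, 0, 0.1, 0, 0, 0, 0, 0, 0, 0, 0, 0, 0, 0, 0, 0, 0, 0, 0, 0, 0, 0, 0, 0, 0, 0, 0, 0, 0, 0, 0, 0, 0])

```text
time_s: 10.65
eef_pos: [0.4711, -0.0416, 0.2048]
tcp_rot: [-1.571, -0.024, 0.025]
ft_force: [0.2, 0.7, -0.5]
grip_width: -0.0003
```

>>> move_arm(commands=[0, 0, 0, 0, 0.1, 0, 0, 0, 0, 0, 0, 0.1, 0, 0, 0, 0, 0, 0, 0.1, 0, 0, 0, 0, 0, 0, 0, 0, 0, 0, 0, 0, 0, 0, 0, 0, 0, 0, 0, 0, 0, 0, 0, 0, 0, 0, 0, 0, 0, 0, 0, 0, 0, 0, 0, 0, 0])

```text
time_s: 11.32
eef_pos: [0.4712, -0.0416, 0.202]
tcp_rot: [-1.571, -0.024, 0.024]
ft_force: [0.1, -0.6, 0.4]
grip_width: -0.0
```

```bash
python3 go.py .4705 -.0415 .211 .0306;python3 - <<'E'
from h import *
p,W=cap("wrist","w7");cap("scene","c7")
im=cv2.imread("pics/c7.png")[110:290,200:370]; cv2.imwrite("pics/c7b.png",cv2.resize(im,None,fx=3.3,fy=3.3,interpolation=2))
print("near pad z",np.nanmedian(W[180:230,255:280,2]),"far", np.nanmedian(W[160:170,420:500,2]))
E
```

```text
t 11.3167 pos [ 0.4712 -0.0416  0.202 ] F [ 0.1 -0.6  0.4] w -0.0
yaw 0.031 ry 0.0004 tilt [ 1.e-04  0.e+00 -1.e+00]
shift if turned first [-0.07 -0.9   0.01] no turn [-0.07 -0.9   0.01]
near pad z 0.12557327487922226 far 0.12962775949341918
```

View pics/w7.png

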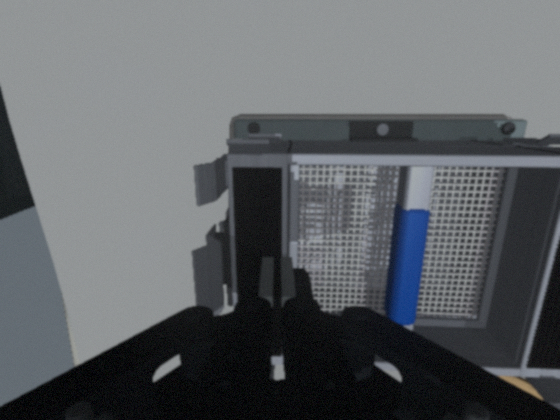

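>>> move_arm(commands=[0, 0, 0, 0, 0.1, 0, 0, 0, 0, 0, 0, 0.1, 0, 0, 0, 0, 0, 0, 0.1, 0, 0, 0, 0, 0, 0, 0, 0, 0, 0, 0, 0, 0, 0, 0, 0, 0, 0, 0, 0, 0, 0, 0, 0, 0, 0, 0, 0, 0, 0, 0, 0, 0, 0, 0, 0, 0])

```text
time_s: 12.08
eef_pos: [0.4712, -0.0416, 0.1991]
tcp_rot: [-1.571, -0.025, 0.024]
ft_force: [-0.9, 1.0, 5.4]
grip_width: -0.0002
```

```bash
python3 - <<'E'
from h import *
p,W=cap("wrist","w8")
print("near pad z",np.nanmedian(W[180:230,255:280,2]))
for c in range(300,560,40): print(c,W[156:166,c,:].mean(0).round(4))
E
```

```text
near pad z 0.12562070964848243
300 [0.4783 0.0111 0.1259]
340 [0.4949 0.0117 0.1268]
380 [0.5112 0.0124 0.1283]
420 [0.5275 0.013  0.1287]
460 [0.5433 0.0136 0.1299]
500 [0.5587 0.0143 0.1313]
540 [0.5742 0.0148 0.1322]
```

>>> move_arm(commands=[0, 0, 0, 0, 0.1, 0, 0, 0, 0, 0, 0, 0.1, 0, 0, 0, 0, 0, 0, 0, 0, 0, 0, 0, 0, 0, 0, 0, 0, 0, 0, 0, 0, 0, 0, 0, 0, 0, 0, 0, 0, 0, 0, 0, 0, 0, 0, 0, 0, 0, 0, 0, 0, 0, 0, 0, 0])

```text
time_s: 12.8
eef_pos: [0.4714, -0.0416, 0.1987]
tcp_rot: [-1.57, -0.025, 0.023]
ft_force: [-9.6, -0.0, 28.8]
grip_width: 0.0
```

>>> move_arm(commands=[0, 0, 0, 0, -0.4, 0, 0, 0, 0, 0, 0, -1.5, 0, 0, 0, 0, 0, 0, -2.5, 0, 0, 0, 0, 0, 3.3, 0, 0, 0, 0, 0, 0, 3.3, 0, 0, 0, 0, 0, 0, 3.3, 0, 0, 0, 0, 0, 0, 3.1, 0, 0, 0, 0, 0, 0, 0, 0, 0, 0])

```text
time_s: 13.47
eef_pos: [0.6059, -0.0368, 0.2404]
tcp_rot: [-1.571, -0.028, 0.022]
ft_force: [1.0, 0.1, 0.6]
grip_width: -0.0002
```

```bash
python3 go.py .6015 -.0375 .214 .0306;python3 - <<'E'
from h import *
p,W=cap("wrist","w9")
for c in range(10,500,50): print(c,W[146:152,c,:].mean(0).round(4))
E
```

```text
t 13.4667 pos [ 0.6059 -0.0368  0.2404] F [1.  0.1 0.6] w -0.0002
yaw 0.0318 ry 0.0012 tilt [ 3.3e-03  2.0e-04 -1.0e+00]
shift if turned first [-0.45  2.64 -0.05] no turn [-0.45  2.64 -0.05]
10 [0.4597 0.0116 0.1246]
60 [0.4878 0.0127 0.1266]
110 [0.5152 0.0137 0.1282]
160 [0.5421 0.0146 0.1296]
210 [0.5686 0.0156 0.1307]
260 [0.595  0.0171 0.1383]
310 [0.6249 0.0131 0.0912]
360 [ 6.797e-01  5.000e-03 -2.000e-04]
410 [ 7.25e-01  6.30e-03 -1.00e-04]
460 [0.7698 0.0078 0.0011]
```

View pics/w9.png

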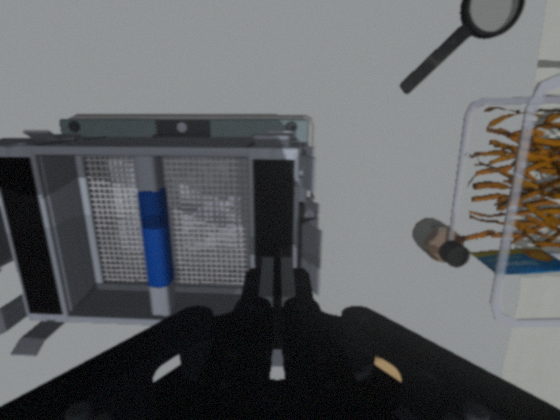

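>>> move_arm(commands=[0, 0, 0, 0, 1, 0, 0, 0, 0, 0, 0, 1, 0, 0, 0, 0, 0, 0, 0.7, 0, 0, 0, 0, 0, 0, 0, 0, 0, 0, 0, 0, 0, 0, 0, 0, 0, 0, 0, 0, 0, 0, 0, 0, 0, 0, 0, 0, 0, 0, 0, 0, 0, 0, 0, 0, 0])

```text
time_s: 14.18
eef_pos: [0.6012, -0.0376, 0.2145]
tcp_rot: [-1.571, -0.025, 0.023]
ft_force: [0.6, -0.3, 0.2]
grip_width: -0.0002
```

```bash
python3 go.py .6015 -.0375 .198 .0306
```

```text
t 14.1833 pos [ 0.6012 -0.0376  0.2145] F [ 0.6 -0.3  0.2] w -0.0002
yaw 0.0309 ry 0.0003 tilt [ 0.001 -0.    -1.   ]
shift if turned first [0.03 1.65 0.01] no turn [0.02 1.65 0.01]
```

>>> move_arm(commands=[0, 0, 0, 0, 0.3, 0, 0, 0, 0, 0, 0, 0.2, 0, 0, 0, 0, 0, 0, 0.1, 0, 0, 0, 0, 0, 0, 0.1, 0, 0, 0, 0, 0, 0, 0.1, 0, 0, 0, 0, 0, 0, 0, 0, 0, 0, 0, 0, 0, 0, 0, 0, 0, 0, 0, 0, 0, 0, 0])

```text
time_s: 14.85
eef_pos: [0.6013, -0.0376, 0.2067]
tcp_rot: [-1.571, -0.025, 0.024]
ft_force: [-2.1, 0.3, 7.0]
grip_width: -0.0004
```

>>> move_arm(commands=[0, 0, 0, 0, 0.1, 0, 0, 0, 0, 0, 0, 0.1, 0, 0, 0, 0, 0, 0, 0.1, 0, 0, 0, 0, 0, 0, 0, 0, 0, 0, 0, 0, 0, 0, 0, 0, 0, 0, 0, 0, 0, 0, 0, 0, 0, 0, 0, 0, 0, 0, 0, 0, 0, 0, 0, 0, 0])

```text
time_s: 15.52
eef_pos: [0.601, -0.0376, 0.2028]
tcp_rot: [-1.571, -0.024, 0.024]
ft_force: [0.2, 0.7, 1.1]
grip_width: 0.0003
```

>>> move_arm(commands=[0, 0, 0, 0, 0.1, 0, 0, 0, 0, 0, 0, 0.1, 0, 0, 0, 0, 0, 0, 0.1, 0, 0, 0, 0, 0, 0, 0.1, 0, 0, 0, 0, 0, 0, 0, 0, 0, 0, 0, 0, 0, 0, 0, 0, 0, 0, 0, 0, 0, 0, 0, 0, 0, 0, 0, 0, 0, 0])

```text
time_s: 16.18
eef_pos: [0.601, -0.0376, 0.1989]
tcp_rot: [-1.571, -0.024, 0.024]
ft_force: [0.7, -0.0, -0.5]
grip_width: -0.0
```

>>> move_arm(commands=[0, 0, 0, 0, 0.1, 0, 0, 0, 0, 0, 0, 0.05, 0, 0, 0, 0, 0, 0, 0, 0, 0, 0, 0, 0, 0, 0, 0, 0, 0, 0, 0, 0, 0, 0, 0, 0, 0, 0, 0, 0, 0, 0, 0, 0, 0, 0, 0, 0, 0, 0, 0, 0, 0, 0, 0, 0])

```text
time_s: 16.85
eef_pos: [0.6012, -0.0376, 0.1978]
tcp_rot: [-1.571, -0.025, 0.024]
ft_force: [-2.3, -1.1, 5.5]
grip_width: -0.0004
```

```bash
python3 - <<'E'
from h import *
p,W=cap("wrist","w10")
for c in range(10,300,50): print(c,W[148:154,c,:].mean(0).round(4))
E
```

```text
10 [0.4769 0.0139 0.1113]
60 [0.4989 0.0144 0.1101]
110 [0.522  0.0151 0.1104]
160 [0.5449 0.0158 0.1103]
210 [0.5678 0.0165 0.1102]
260 [0.5909 0.0175 0.1134]
```

View pics/w10.png

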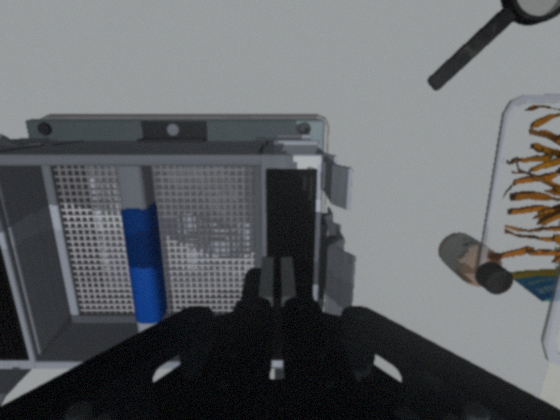

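Now press harder to ~20–30 N and check flatness.

>>> move_arm(commands=[0, 0, 0, 0, 0.1, 0, 0, 0, 0, 0, 0, 0.06, 0, 0, 0, 0, 0, 0, 0, 0, 0, 0, 0, 0, 0, 0, 0, 0, 0, 0, 0, 0, 0, 0, 0, 0, 0, 0, 0, 0, 0, 0, 0, 0, 0, 0, 0, 0, 0, 0, 0, 0, 0, 0, 0, 0])

```text
time_s: 17.57
eef_pos: [0.6012, -0.0375, 0.1977]
tcp_rot: [-1.57, -0.025, 0.023]
ft_force: [-7.7, 1.0, 19.6]
grip_width: 0.0002
```

>>> move_arm(commands=[0, 0, 0, 0, -0.4, 0, 0, 0, 0, 0, -1, -1.5, 0, 0, 0, 0, 0, -2.5, -3, 0, 0, 0, 0, 0, -3, -2.5, 0, 0, 0, 0, 0, 0, 0, 0, 0, 0, 0, 0, 0, 0, 0, 0, 0, 0, 0, 0, 0, 0, 0, 0, 0, 0, 0, 0, 0, 0])

```text
time_s: 18.23
eef_pos: [0.5364, -0.0394, 0.2689]
tcp_rot: [-1.571, -0.024, 0.025]
ft_force: [1.2, -0.2, -1.0]
grip_width: 0.0001
```

```bash
python3 go.py .5355 -.0395 .27 .0306; python3 - <<'E'
from h import *
p,W=cap("wrist","w11")
f=fit([W],[.536,-.04,.03],.125);print(f)
x=f[0];c,s=np.cos(x[2]),np.sin(x[2])
P=W.reshape(-1,3);P=P[np.isfinite(P[:,0])];a=c*(P[:,0]-x[0])+s*(P[:,1]-x[1]);b=-s*(P[:,0]-x[0])+c*(P[:,1]-x[1])
for lo in(-.082,.062): k=(a>lo)&(a<lo+.02)&(b>.0)&(b<.04);print(lo,np.median(P[k,2]))
E
```

```text
t 18.2333 pos [ 0.5364 -0.0394  0.2689] F [ 1.2 -0.2 -1. ] w 0.0001
yaw 0.0312 ry 0.0006 tilt [-0.001  0.    -1.   ]
shift if turned first [-0.09 -0.11 -0.01] no turn [-0.09 -0.11 -0.01]
(array([ 0.53443006, -0.03959415,  0.02876235]), np.float64(0.12407452746101887), np.float64(1157.2892916965316), np.float64(7724.8863502203385))
-0.082 0.124570364358641
0.062 0.12455399025526814
```

View pics/w11.png

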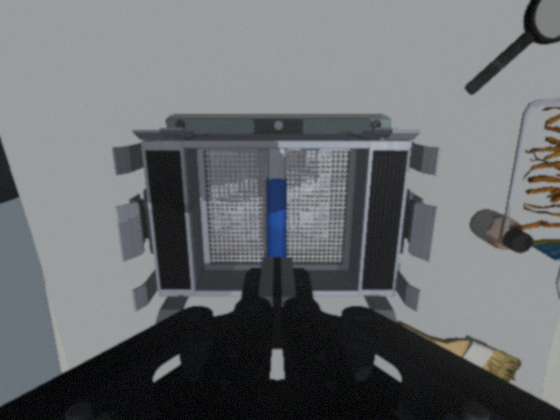

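>>> move_arm(commands=[0, 0, 0, -0.65, -0.4, 3.9, 0, 0, 0, 0, -0.65, -0.4, 3.9, 0, 0, 0, 0, -0.65, -0.4, 3.9, 0, 0, 0, 0, -0.65, -0.4, 3.9, 0, 0, 0, 0, -0.65, -0.4, 3.9, 0, 0, 0, 0, -0.65, -0.4, 3.9, 0, 0, 0, 0, -0.65, -0.4, 3.9, 0.5, 0, 0, 0, -0.65, -0.4, 3.5, 0.5])

```text
time_s: 18.95
eef_pos: [0.4739, 0.2695, 0.3009]
tcp_rot: [-1.571, -0.024, 0.026]
ft_force: [0.5, 0.2, -0.3]
grip_width: 0.0231
```

>>> move_arm(commands=[0, -0.037, 0, 0, 0, 0, 0.5, 0, -0.037, 0, 0, 0, 0, 0.5, 0, 0, 0, 0, 0, 0, 0.5, 0, 0, 0, 0, 0, 0, 0.5, 0, 0, 0, 0, 0, 0, 0.5, 0, 0, 0, 0, 0, 0, 0.5, 0, 0, 0, 0, 0, 0, 0.5, 0, 0, 0, 0, 0, 0, 0.5])

```text
time_s: 19.62
eef_pos: [0.4748, 0.2664, 0.3018]
tcp_rot: [-1.569, -0.082, 0.082]
ft_force: [0.4, 0.6, -0.2]
grip_width: 0.0426
```

```bash
python3 - <<'E'
from h import *
p,W=cap("wrist","w12")
f=fit([W],[.474,.287,.105],.04);print(f)
hsv=cv2.cvtColor(p,cv2.COLOR_RGB2HSV); M=cv2.inRange(hsv,(4,170,100),(14,255,255))>0
M&=(np.hypot(W[...,0]-.474,W[...,1]-.287)<.05);print(M.sum(),np.nanmean(W[M],0))
E
python3 go.py .474 .287 .088 .105
```

```text
(array([0.47423683, 0.2882993 , 0.11983564]), np.float64(0.038992279687862494), np.float64(1078.7592907494727), np.float64(7790.986513618622))
416 [0.47545348 0.27992043 0.03568991]
t 19.6667 pos [0.4747 0.2665 0.3018] F [ 0.3 -1.1  0. ] w 0.0427
yaw 0.1042 ry -0.0008 tilt [ 1.e-04  0.e+00 -1.e+00]
shift if turned first [ 0.14 21.38  2.05] no turn [ 0.14 21.38  2.05]
```

View pics/w12.png

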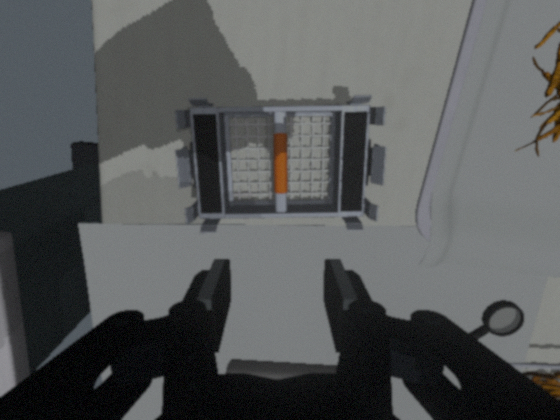

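```bash
python3 go.py .4743 .2880 .088 .1195
```

```text
t 19.6667 pos [0.4747 0.2665 0.3018] F [ 0.3 -1.1  0. ] w 0.0427
yaw 0.1042 ry -0.0153 tilt [ 1.e-04  0.e+00 -1.e+00]
shift if turned first [ 0.22 21.38  2.14] no turn [ 0.18 21.38  2.15]
```

>>> move_arm(commands=[0, -0.015, 0, 0.1, 1, 1.1, 0.5, 0, 0, 0, 0.1, 2, 1.05, 0.5, 0, 0, 0, 0, 3, 0, 0.5, 0, 0, 0, 0, 3, 0, 0.5, 0, 0, 0, 0, 3, 0, 0.5, 0, 0, 0, 0, 3, 0, 0.5, 0, 0, 0, 0, 0, 0, 0.5, 0, 0, 0, 0, 0, 0, 0.5])

```text
time_s: 20.33
eef_pos: [0.4732, 0.2884, 0.1505]
tcp_rot: [-1.57, -0.092, 0.098]
ft_force: [0.0, 1.1, 0.9]
grip_width: 0.0426
```

```bash
python3 go.py .4743 .2880 .088 .1195
```

```text
t 20.3333 pos [0.4732 0.2884 0.1505] F [0.  1.1 0.9] w 0.0426
yaw 0.121 ry 0.0015 tilt [-0.0031 -0.0019 -1.    ]
shift if turned first [ 0.11  6.25 -0.05] no turn [ 0.13  6.25 -0.04]
```

>>> move_arm(commands=[0, 0, 0, 0, 2, 0, 0.5, 0, 0, 0, 0, 2, 0, 0.5, 0, 0, 0, 0, 1.4, 0, 0.5, 0, 0, 0, 0, 0.8, 0, 0.5, 0, 0, 0, 0, 0, 0, 0.5, 0, 0, 0, 0, 0, 0, 0.5, 0, 0, 0, 0, 0, 0, 0, 0, 0, 0, 0, 0, 0, 0])

```text
time_s: 21.0
eef_pos: [0.4749, 0.2888, 0.0911]
tcp_rot: [-1.568, -0.096, 0.093]
ft_force: [0.0, 0.4, -0.5]
grip_width: 0.0193
```

>>> move_arm(commands=[0, 0, 0, 0, 0, 0, 0, 0, 0, 0, 0, 0, 0, 0, 0, 0, 0, 0, 0, 0, 0, 0, 0, 0, 0, 0, 0, 0, 0, 0, 0, 0, 0, 0, 0, 0, 0, 0, 0, -1, 0, 0, 0, 0, 0, 0, -2, 0, 0, 0, 0, 0, 0, -2, 0, 0])

```text
time_s: 21.67
eef_pos: [0.4736, 0.2879, 0.1405]
tcp_rot: [-1.57, -0.093, 0.095]
ft_force: [0.8, -0.2, -3.3]
grip_width: 0.0126
```

>>> move_arm(commands=[0, 0.03, 0, 0, -3, 0, 0, 0, 0.03, 0, 0, -3, 0, 0, 0, 0.03, 0, 0, -3, 0, 0, 0, 0, 0, 0, -3, 0, 0, 0, 0, 0, 0, -2, 0, 0, 0, 0, 0, 0, 0, 0, 0, 0, 0, 0, 0, 0, 0, 0, 0, 0, 0, 0, 0, 0, 0])

```text
time_s: 22.33
eef_pos: [0.4736, 0.2878, 0.2793]
tcp_rot: [-1.571, -0.023, 0.024]
ft_force: [0.5, 0.3, -3.3]
grip_width: 0.0132
```

```bash
python3 - <<'E'
from h import *
from station import bot
s=bot.sense();M=R.from_rotvec(s["tcp_rot"]).as_matrix()
p,W=cap("wrist","w13"); T=(W-s["eef_pos"])@M
for c in (180,400):
    print(c,[(r,*T[r,c,1:].round(4)) for r in range(146,172,3)])
for r in (230,250):
    t=T[r]; k=abs(t[:,1]-.051)<.004; print(r,"pad y med L",np.nanmedian(T[r,70:110,1]).round(4),"R",np.nanmedian(T[r,450:480,1]).round(4),"x extent",np.nanmin(t[k,0]).round(4),np.nanmax(t[k,0]).round(4))
E
python3 go.py .5350 -.04 .28 .03
```

```text
180 [(146, np.float64(0.2815), np.float64(0.0378)), (149, np.float64(0.2811), np.float64(0.0348)), (152, np.float64(0.085), np.float64(0.0546)), (155, np.float64(0.0744), np.float64(0.0546)), (158, np.float64(0.0654), np.float64(0.0546)), (161, np.float64(0.0569), np.float64(0.0546)), (164, np.float64(0.0523), np.float64(0.0542)), (167, np.float64(0.0521), np.float64(0.0531)), (170, np.float64(0.0517), np.float64(0.0521))]
400 [(146, np.float64(0.2805), np.float64(0.0376)), (149, np.float64(0.2807), np.float64(0.0346)), (152, np.float64(0.0864), np.float64(0.0544)), (155, np.float64(0.0741), np.float64(0.0546)), (158, np.float64(0.0661), np.float64(0.0544)), (161, np.float64(0.057), np.float64(0.0545)), (164, np.float64(0.0524), np.float64(0.0541)), (167, np.float64(0.0517), np.float64(0.0531)), (170, np.float64(0.052), np.float64(0.052))]
230 pad y med L 0.0517 R 0.052 x extent -0.0853 0.0831
250 pad y med L 0.0514 R 0.0516 x extent -0.0886 0.0831
t 22.3833 pos [0.4735 0.2877 0.2787] F [ 0.1 -0.2 -2.1] w 0.0127
yaw 0.0299 ry -0.0001 tilt [-0.0019 -0.0013 -1.    ]
shift if turned first [  5.17  -0.13 -32.94] no turn [  5.17  -0.1  -32.94]
```

View pics/w13.png

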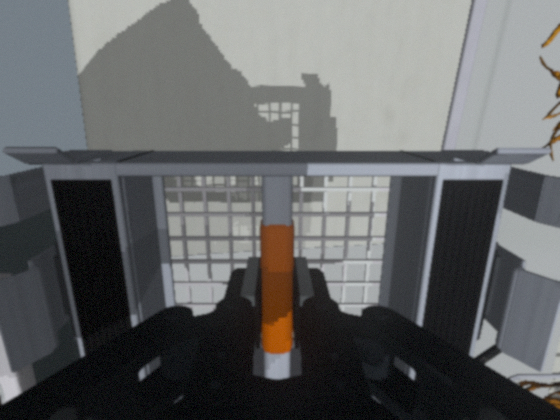

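>>> move_arm(commands=[0, 0, 0, 0.4, 0, -2, 0, 0, 0, 0, 0.5, 0, -3.5, 0, 0, 0, 0, 0.6, 0, -3.9, 0, 0, 0, 0, 0.6, 0, -3.9, 0, 0, 0, 0, 0.6, 0, -3.9, 0, 0, 0, 0, 0.6, 0, -3.9, 0, 0, 0, 0, 0.6, 0, -3.9, 0, 0, 0, 0, 0.6, 0, -3.5, 0])

```text
time_s: 23.05
eef_pos: [0.5269, 0.002, 0.2785]
tcp_rot: [-1.571, -0.021, 0.025]
ft_force: [0.2, 0.2, -3.4]
grip_width: 0.0128
```

>>> move_arm(commands=[0, 0, 0, 0.4, 0, -2.6, 0, 0, 0, 0, 0.3, 0, -1.7, 0, 0, 0, 0, 0, 0, 0, 0, 0, 0, 0, 0, 0, 0, 0, 0, 0, 0, 0, 0, 0, 0, 0, 0, 0, 0, 0, 0, 0, 0, 0, 0, 0, 0, 0, 0, 0, 0, 0, 0, 0, 0, 0])

```text
time_s: 23.72
eef_pos: [0.5359, -0.037, 0.2797]
tcp_rot: [-1.57, -0.025, 0.025]
ft_force: [-0.1, -0.2, -2.3]
grip_width: 0.0129
```

```bash
python3 go.py .5354 -.0392 .248 .03; python3 - <<'E'
from h import *
cap("wrist","w14");cap("side","s14")
E
```

```text
t 23.7167 pos [ 0.5359 -0.037   0.2797] F [-0.1 -0.2 -2.3] w 0.0129
yaw 0.0316 ry 0.0016 tilt [-2.e-04  2.e-04 -1.e+00]
shift if turned first [-0.05  3.17 -0.22] no turn [-0.05  3.17 -0.22]
```

View pics/w14.png

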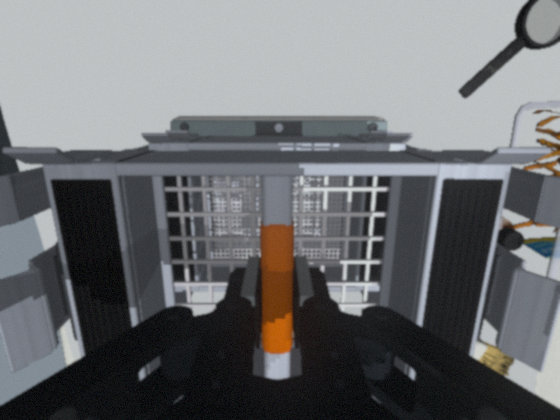

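View pics/s14.png

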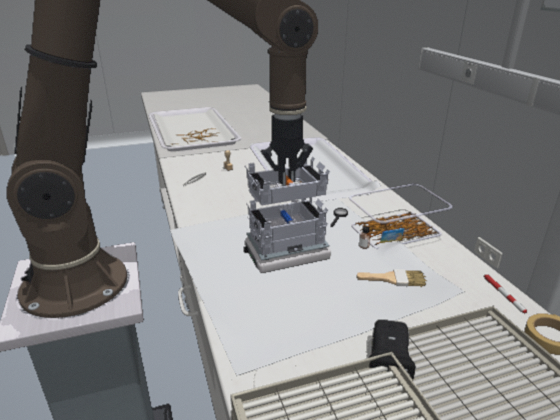

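>>> move_arm(commands=[0, 0, 0, -0.03, 0.8, -0.22, 0, 0, 0, 0, 0, 1, 0, 0, 0, 0, 0, 0, 1, 0, 0, 0, 0, 0, 0, 0.6, 0, 0, 0, 0, 0, 0, 0.5, 0, 0, 0, 0, 0, 0, 0.4, 0, 0, 0, 0, 0, 0, 0, 0, 0, 0, 0, 0, 0, 0, 0, 0])

```text
time_s: 24.48
eef_pos: [0.5358, -0.0402, 0.2367]
tcp_rot: [-1.571, -0.023, 0.024]
ft_force: [0.3, -0.2, -1.9]
grip_width: 0.0129
```

```bash
python3 go.py .5354 -.0392 .227 .03
```

```text
t 24.4833 pos [ 0.5358 -0.0402  0.2367] F [ 0.3 -0.2 -1.9] w 0.0129
yaw 0.0299 ry -0.0001 tilt [-2.e-04 -0.e+00 -1.e+00]
shift if turned first [-0.03  0.97  0.11] no turn [-0.03  0.97  0.11]
```

>>> move_arm(commands=[0, 0, 0, 0, 0.2, 0.07, 0, 0, 0, 0, 0, 0.2, 0, 0, 0, 0, 0, 0, 0.2, 0, 0, 0, 0, 0, 0, 0.15, 0, 0, 0, 0, 0, 0, 0.1, 0, 0, 0, 0, 0, 0, 0, 0, 0, 0, 0, 0, 0, 0, 0, 0, 0, 0, 0, 0, 0, 0, 0])

```text
time_s: 25.15
eef_pos: [0.5361, -0.0395, 0.2288]
tcp_rot: [-1.571, -0.024, 0.023]
ft_force: [0.1, 0.6, 4.5]
grip_width: 0.0128
```

>>> move_arm(commands=[0, 0, 0, 0, -0.1, 0, 0, 0, 0, 0, 0, 0, 0, 0.4, 0, 0, 0, 0, 0, 0, 0.4, 0, 0, 0, 0, 0, 0, 0.4, 0, 0, 0, 0, 0, 0, 0.4, 0, 0, 0, 0, -1, 0, 0.4, 0, 0, 0, 0, -2.5, 0, 0.4, 0, 0, 0, 0, -3.5, 0, 0.4])

```text
time_s: 25.82
eef_pos: [0.5343, -0.0395, 0.2985]
tcp_rot: [-1.571, -0.02, 0.027]
ft_force: [0.5, 0.2, 0.6]
grip_width: 0.0341
```

>>> move_arm(commands=[0, 0, 0, 0, -1.5, 0, 0, 0, 0, 0, 0, 0, 0, 0, 0, 0, 0, 0, 0, 0, 0, 0, 0, 0, 0, 0, 0, 0, 0, 0, 0, 0, 0, 0, 0, 0, 0, 0, 0, 0, 0, 0, 0, 0, 0, 0, 0, 0, 0, 0, 0, 0, 0, 0, 0, 0])

```text
time_s: 26.48
eef_pos: [0.5355, -0.0395, 0.3137]
tcp_rot: [-1.571, -0.023, 0.024]
ft_force: [0.3, 0.4, 0.9]
grip_width: -0.0
```

```bash
cat > chk.py <<'E'
import sys
from h import *
p,W=cap("wrist",sys.argv[1])
f=fit([W],[.536,-.04,.03],float(sys.argv[2]));print(f)
x=f[0];c,s=np.cos(x[2]),np.sin(x[2])
P=W.reshape(-1,3);P=P[np.isfinite(P[:,0])];a=c*(P[:,0]-x[0])+s*(P[:,1]-x[1]);b=-s*(P[:,0]-x[0])+c*(P[:,1]-x[1])
for lo in(-.082,.062): k=(a>lo)&(a<lo+.02)&(b>.0)&(b<.04);print(lo,np.median(P[k,2]))
E
python3 chk.py w15 .178; python3 go.py .4705 -.0415 .25 .03
```

```text
(array([ 0.53439081, -0.04000341,  0.02790528]), np.float64(0.17711089745118008), np.float64(1136.5899117699182), np.float64(7657.44142652081))
-0.082 0.17776871334347308
0.062 0.17742300446685053
t 26.5333 pos [ 0.5356 -0.0395  0.3139] F [-0.4 -1.   0.3] w 0.0001
yaw 0.0299 ry -0.0001 tilt [-8.e-04 -1.e-04 -1.e+00]
shift if turned first [-6.51  6.39 -0.  ] no turn [-6.51  6.39 -0.  ]
```

View pics/w15.png

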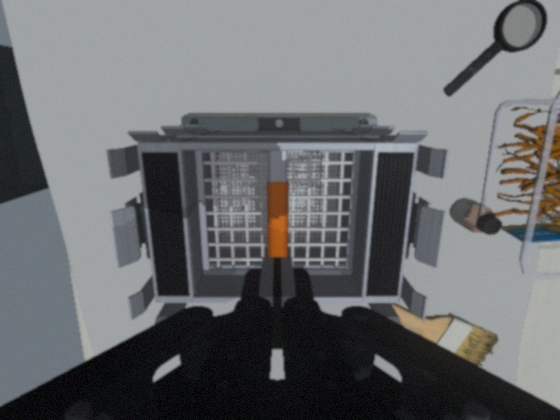

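>>> move_arm(commands=[0, 0, 0, -2.2, 1, 0, 0, 0, 0, 0, -2.2, 1.5, 0, 0, 0, 0, 0, -2.2, 1.5, -0.05, 0, 0, 0, 0, 0, 1.2, 0, 0, 0, 0, 0, 0, 0.6, 0, 0, 0, 0, 0, 0, 0, 0, 0, 0, 0, 0, 0, 0, 0, 0, 0, 0, 0, 0, 0, 0, 0])

```text
time_s: 27.2
eef_pos: [0.4708, -0.0419, 0.2569]
tcp_rot: [-1.571, -0.025, 0.023]
ft_force: [0.9, -0.1, -0.3]
grip_width: -0.0
```

>>> move_arm(commands=[0, 0, 0, 0, 0.1, 0, 0, 0, 0, 0, 0, 0.1, 0, 0, 0, 0, 0, 0, 0.1, 0, 0, 0, 0, 0, 0, 0.1, 0, 0, 0, 0, 0, 0, 0.1, 0, 0, 0, 0, 0, 0, 0, 0, 0, 0, 0, 0, 0, 0, 0, 0, 0, 0, 0, 0, 0, 0, 0])

```text
time_s: 27.87
eef_pos: [0.4698, -0.042, 0.2513]
tcp_rot: [-1.571, -0.024, 0.024]
ft_force: [1.0, -0.9, 0.1]
grip_width: 0.0001
```

>>> move_arm(commands=[0, 0, 0, 0, 0.1, 0, 0, 0, 0, 0, 0, 0.1, 0, 0, 0, 0, 0, 0, 0.1, 0, 0, 0, 0, 0, 0, 0.1, 0, 0, 0, 0, 0, 0, 0.1, 0, 0, 0, 0, 0, 0, 0, 0, 0, 0, 0, 0, 0, 0, 0, 0, 0, 0, 0, 0, 0, 0, 0])

```text
time_s: 28.53
eef_pos: [0.4702, -0.042, 0.2468]
tcp_rot: [-1.571, -0.025, 0.022]
ft_force: [1.6, -0.9, 3.2]
grip_width: -0.0002
```

>>> move_arm(commands=[0, 0, 0, 0, 0.1, 0, 0, 0, 0, 0, 0, 0.1, 0, 0, 0, 0, 0, 0, 0.1, 0, 0, 0, 0, 0, 0, 0.1, 0, 0, 0, 0, 0, 0, 0.1, 0, 0, 0, 0, 0, 0, 0, 0, 0, 0, 0, 0, 0, 0, 0, 0, 0, 0, 0, 0, 0, 0, 0])

```text
time_s: 29.2
eef_pos: [0.4697, -0.042, 0.2412]
tcp_rot: [-1.571, -0.023, 0.024]
ft_force: [-0.6, 0.3, -1.3]
grip_width: -0.0002
```

>>> move_arm(commands=[0, 0, 0, 0, 0.1, 0, 0, 0, 0, 0, 0, 0.1, 0, 0, 0, 0, 0, 0, 0.1, 0, 0, 0, 0, 0, 0, 0, 0, 0, 0, 0, 0, 0, 0, 0, 0, 0, 0, 0, 0, 0, 0, 0, 0, 0, 0, 0, 0, 0, 0, 0, 0, 0, 0, 0, 0, 0])

```text
time_s: 29.87
eef_pos: [0.4699, -0.042, 0.239]
tcp_rot: [-1.571, -0.024, 0.023]
ft_force: [-2.3, 0.5, 9.8]
grip_width: 0.0002
```

>>> move_arm(commands=[0, 0, 0, 0, 0.1, 0, 0, 0, 0, 0, 0, 0.05, 0, 0, 0, 0, 0, 0, 0, 0, 0, 0, 0, 0, 0, 0, 0, 0, 0, 0, 0, 0, 0, 0, 0, 0, 0, 0, 0, 0, 0, 0, 0, 0, 0, 0, 0, 0, 0, 0, 0, 0, 0, 0, 0, 0])

```text
time_s: 30.53
eef_pos: [0.47, -0.042, 0.2388]
tcp_rot: [-1.57, -0.025, 0.022]
ft_force: [-8.7, 0.3, 27.0]
grip_width: 0.0001
```

Near end hard at the rim (27 N). Now the far end.

>>> move_arm(commands=[0, 0, 0, 0, -0.4, 0, 0, 0, 0, 0, 0, -1.5, 0, 0, 0, 0, 0, 0, -2.5, 0, 0, 0, 0, 0, 3.3, 0, 0, 0, 0, 0, 0, 3.3, 0, 0, 0, 0, 0, 0, 3.3, 0, 0, 0, 0, 0, 0, 3.1, 0, 0, 0, 0, 0, 0, 0, 0, 0, 0])

```text
time_s: 31.2
eef_pos: [0.6043, -0.0374, 0.2801]
tcp_rot: [-1.571, -0.026, 0.022]
ft_force: [-0.5, -0.9, 0.9]
grip_width: 0.0001
```

>>> move_arm(commands=[0, 0, 0, 0, 0, 0, 0, 0, 0, 0, 0, 1, 0, 0, 0, 0, 0, 0, 1, 0, 0, 0, 0, 0, 0, 0.7, 0, 0, 0, 0, 0, 0, 0, 0, 0, 0, 0, 0, 0, 0, 0, 0, 0, 0, 0, 0, 0, 0, 0, 0, 0, 0, 0, 0, 0, 0])

```text
time_s: 31.87
eef_pos: [0.5998, -0.0382, 0.2543]
tcp_rot: [-1.571, -0.024, 0.023]
ft_force: [-0.3, -0.4, 0.1]
grip_width: 0.0003
```

```bash
python3 go.py .5999 -.038 .238 .03
```

```text
t 31.8667 pos [ 0.5998 -0.0382  0.2543] F [-0.3 -0.4  0.1] w 0.0003
yaw 0.0298 ry -0.0002 tilt [ 9.e-04 -0.e+00 -1.e+00]
shift if turned first [0.01 1.63 0.02] no turn [0.01 1.63 0.02]
```

>>> move_arm(commands=[0, 0, 0, 0, 0.3, 0, 0, 0, 0, 0, 0, 0.2, 0, 0, 0, 0, 0, 0, 0.1, 0, 0, 0, 0, 0, 0, 0.1, 0, 0, 0, 0, 0, 0, 0.1, 0, 0, 0, 0, 0, 0, 0, 0, 0, 0, 0, 0, 0, 0, 0, 0, 0, 0, 0, 0, 0, 0, 0])

```text
time_s: 32.53
eef_pos: [0.6, -0.0381, 0.2468]
tcp_rot: [-1.571, -0.024, 0.023]
ft_force: [-2.5, -0.1, 7.5]
grip_width: -0.0002
```

>>> move_arm(commands=[0, 0, 0, 0, 0.1, 0, 0, 0, 0, 0, 0, 0.1, 0, 0, 0, 0, 0, 0, 0.1, 0, 0, 0, 0, 0, 0, 0.1, 0, 0, 0, 0, 0, 0, 0.1, 0, 0, 0, 0, 0, 0, 0, 0, 0, 0, 0, 0, 0, 0, 0, 0, 0, 0, 0, 0, 0, 0, 0])

```text
time_s: 33.2
eef_pos: [0.5994, -0.0381, 0.2404]
tcp_rot: [-1.571, -0.023, 0.024]
ft_force: [0.6, 0.0, -1.4]
grip_width: 0.0001
```

>>> move_arm(commands=[0, 0, 0, 0, 0.1, 0, 0, 0, 0, 0, 0, 0.1, 0, 0, 0, 0, 0, 0, 0.1, 0, 0, 0, 0, 0, 0, 0.05, 0, 0, 0, 0, 0, 0, 0, 0, 0, 0, 0, 0, 0, 0, 0, 0, 0, 0, 0, 0, 0, 0, 0, 0, 0, 0, 0, 0, 0, 0])

```text
time_s: 33.87
eef_pos: [0.5996, -0.0381, 0.2378]
tcp_rot: [-1.571, -0.024, 0.023]
ft_force: [-1.6, 0.4, 5.6]
grip_width: -0.0001
```

>>> move_arm(commands=[0, 0, 0, 0, 0.1, 0, 0, 0, 0, 0, 0, 0.07, 0, 0, 0, 0, 0, 0, 0, 0, 0, 0, 0, 0, 0, 0, 0, 0, 0, 0, 0, 0, 0, 0, 0, 0, 0, 0, 0, 0, 0, 0, 0, 0, 0, 0, 0, 0, 0, 0, 0, 0, 0, 0, 0, 0])

```text
time_s: 34.53
eef_pos: [0.5996, -0.0382, 0.2377]
tcp_rot: [-1.57, -0.024, 0.022]
ft_force: [-9.0, 0.0, 19.8]
grip_width: -0.0
```

>>> move_arm(commands=[0, 0, 0, 0, -0.4, 0, 0, 0, 0, 0, -1, -1.5, 0, 0, 0, 0, 0, -2.5, -3, 0, 0, 0, 0, 0, -3, -2.5, 0, 0, 0, 0, 0, 0, 0, 0, 0, 0, 0, 0, 0, 0, 0, 0, 0, 0, 0, 0, 0, 0, 0, 0, 0, 0, 0, 0, 0, 0])

```text
time_s: 35.2
eef_pos: [0.535, -0.0399, 0.3087]
tcp_rot: [-1.571, -0.023, 0.025]
ft_force: [0.4, 0.5, -0.3]
grip_width: -0.0003
```

```bash
python3 chk.py w16 .165; python3 - <<'E'
from h import *
cap("side","s16");cap("scene","c16")
im=cv2.imread("pics/s16.png")[150:290,180:440]; cv2.imwrite("pics/s16b.png",cv2.resize(im,None,fx=3,fy=3,interpolation=2))
E
```

```text
(array([ 0.53310521, -0.04011918,  0.02982406]), np.float64(0.16407755149834807), np.float64(1155.6545830699736), np.float64(7721.495701225884))
-0.082 0.16463914184547673
0.062 0.16453718396181893
```

View pics/s16b.png

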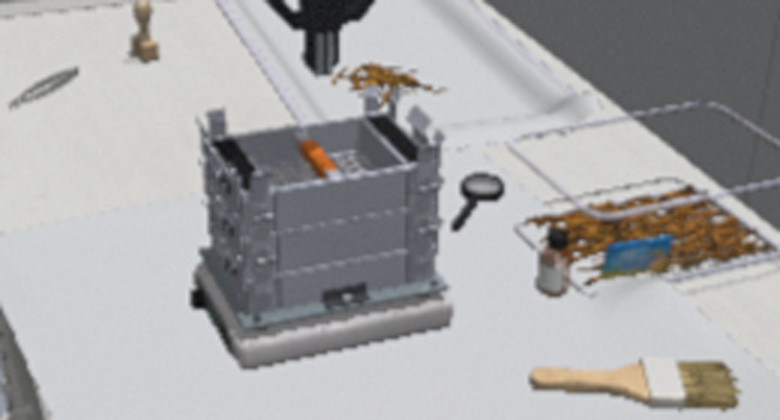

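View pics/w16.png

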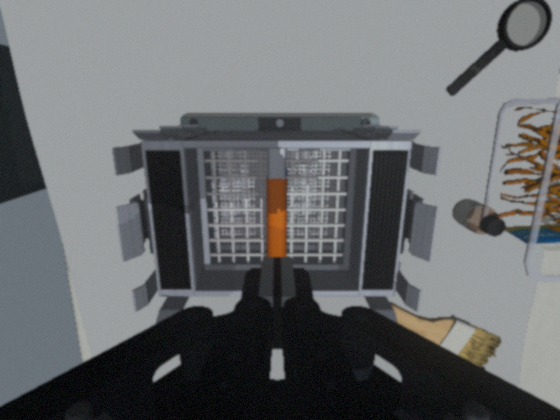

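The stack is closed in both views and both coarse pads are at 0.1646 m (expected 0.165). The lens, brush and vial look undisturbed.

```bash
python3 -c "
from station import bot
print(bot.job_done())"
```

```text
the job is handed in; nothing more can be done
None
```

I stacked the fine sieve on the pan, then the coarse sieve on the fine one, and handed the job in at about 35 s. No verdict was reported.

| Sieve | Press at −x pad | Press at +x pad | Pad heights after pressing (−x / +x) | Expected if flat |
|---|---|---|---|---|
| Fine | 29 N | 20 N | 0.1246 / 0.1246 m | 0.125 m |
| Coarse | 27 N | 20 N | 0.1646 / 0.1645 m | 0.165 m |

- **Order:** I laid each sieve on by its bar and let go. I then pressed the −x pad and after it the +x pad until each stopped hard. The fine sieve measured flat before I picked up the coarse one.
- **Snaps:** I did not record the snaps themselves, because forces are only read at the end of each move. I inferred them from the drop of about 13 mm, the hard stop and the pad heights.
- **Alignment:** The final wrist view puts the coarse sieve's centre about 2.5 mm from the pan and in line within 0.001 rad, well inside the limits of 6 mm and 0.08 rad. Sideways fits between wrist views differed by 1–2 mm, which is the calibration error.
- **Bystanders and arm:** In the last pictures the lens, brush and vial look to be in place; I did not measure them. The arm hung clear above the stack at hand-in. No check failed.

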